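# Set the missing bar block into a line of printing blocks

### The arm

A 6-joint arm with a two-finger parallel gripper is mounted at the origin on a cart in front of the work surface, level with it; the furniture and walls round the work are solid. World frame = base frame: x ahead of the robot, y to its left, z up, the work surface at z = 0. Lengths are in m, angles in rad, forces in N, time in s.
With the tool pointing down it reaches from about 0.25 to 0.725 m from the base axis. Payload 9.7 kg.
Tool frame: the origin (TCP) lies midway between the tips of the shut fingers; the grasp point (between the pads) lies 19 mm behind it; z points along the fingers, y is the line along which they close (so a half turn about z gives the same grasp; the last joint's range is limited). The gripper opens to 85 mm and grips with 20 to 120 N. Pads are 22 mm wide; open, the fingers measure 114 mm over their backs; the gripper's body (76 mm by 85 mm) begins 54 mm behind the grasp point. The pads swing forward as they close: fully open they stand 13 mm farther back than shut.
Start: joints at [1.159, 0.087, 0.176, 1.66, 0, 1.571], TCP at [0.22, 0.504, 0.231] pointing down, gripper open.
Joint ranges: [-3.13, 3.13], [-0.85, 1.81], [-1.15, 1.24], [-2.2, 2.28], [-1.44, 1.52], [-3.14, 3.14]. Speed limits (rad/s): [2.22, 2.22, 2.57, 3.14, 3.14, 3.14].

### API

Orientations are given as [roll, pitch, yaw] about the fixed x, y, z axes, in that order (R = Rz(yaw) Ry(pitch) Rx(roll)).
In Python, from rig import ctrl, cams gives the robot as it stands. The module is installed in compiled form; this text tells all that it offers.
- The arm moves only by the tool arm_command, never from a script. Its argument "steps" is a list of rows, each a list of 3 entries, a list of its own where there are three numbers: the shift along the tool's x, y, z in cm, then the turn about the tool's z in rad, then the closure, from -1 (fully open) to 1 (shut), so that 0 is half open. A call has 1 to 12 rows; each row is the pose to reach, as a shift and turn from the pose commanded when the call began, along the tool's axes at that moment; what a row does not reach only later rows make up. A row lasts 1/12 s, in which the tool goes at most 41.7 mm and 7.16 degrees, less where a joint would pass 70% of its speed; a pose out of reach is approached as far as the arm can. A call with a gripper value outside its range is refused whole. The fingers move at their own pace and stop on an object; "grip_force" is the grip in N (left out, the last holds). Time passes only in rows, so rows that repeat a pose let the fingers close. It gives the time, the measured TCP pose, the force, the opening and the grip force at its end, in the units of the state.
- ctrl.sense(): the state, without advancing time (a new reading comes with each control period).
- cams.camera(name): name is "scene" or "top" or "wrist"; returns a dict with "pixels" (420x560x3 uint8, red, green, blue), "z_map" (420x560 float32, m along the optical axis (not along the pixel's ray), 0 where there is no reading), "vfov" (degrees; the focal length in pixels is half the picture's height over the tangent of half this angle, whatever the lens; pixels are square), "cx", "cy" (the principal point, pixels), "camera_from_world" (4x4, takes a point from world to camera coordinates). Camera axes: x right, y down, z forward; pixel columns grow to the right and rows downward; lengths in m; the calibration is good to about 2 mm. A picture is of the moment at which its call begins.
- ctrl.finish_job(): hands the job in; it is judged then, once.
The state is a dict: "time_s": time; "q": joint angles; "joint_vel": joint speeds; "effort": joint torques, N m; "position": TCP position; "ee_rot": TCP orientation; "wrist_force": force on the tool from outside, world axes, zero at the start; "ft_torque": the same for the moment, N m; "finger_gap": opening from 0.0 (shut) to 1.0 (fully open); "grasp_force": force on a finger pad.
Only numpy, scipy, OpenCV 4.12 (cv2) and the standard library are available. Lean on these libraries where they do the work, as an engineer would, in place of code of your own. Each camera call takes 0.05 s, during which the arm holds its last target. There are 200 camera calls.

### The job

The border on the sloped setting stand should alternate rosette blocks and bar blocks, but a bar is missing between the two rosettes that stand side by side. Nudge the row apart there, both ways if need be, slide the loose bar block in, printed face outward and seated flat on the deck and down against the ledge like its neighbours, then gently bring the sliding end stop back up until the whole line is held firmly between cheek and stop and nothing can rattle. Leave the dot block and the corner block where they are.

Things in the scene. Friction and masses are not known exactly. Their poses are not given: they have to be found in the camera images.
- deck: Fixed plywood deck, sloping 30 degrees up away from the robot. Origin: on the deck surface at the ledge's inner face, near the left end of the line. x runs up the slope, y along the line to the left, z square off the deck (leaning to the robot). Spans x -20 to 158, y 49 to -341 mm. Blocks in the line have the deck's axes and stand on the ledge: origins at x = 25 mm, z = 0.
- ledge (a point): Middle of the top edge of the aluminium ledge that carries the blocks: inner face at the deck's x = 0, 4 mm thick, 12 mm high. The screwed-down wooden cheek at the line's left end (62 mm deep, 14 thick, 36 high) is set anew each time: its face lies anywhere from y = 2 to 16 mm on the deck and is not reported, so only feeling tells when the line is against it.
- stop (a joint): Sliding end stop at the right end of the line, in m: 0 puts its face at the deck's y = -232 mm, the length of all seven blocks. It grows as the stop moves right (deck -y), to its end at 0.003; the tight line leaves it between -0.016 and -0.002. It stays where left and keeps the pressure it was left with (friction 5 N); pushing the whole line along takes up to about 18 N.
- stop_face (a point): Centre of the stop's inner face (towards the blocks), 20 mm off the deck and 25 mm up from the ledge. The stop is a dark steel block 50 mm deep (deck x 0 to 50), 18 mm thick behind this face, its top 40 mm off the deck; farther up the slope there is only a low foot with a brass nut, 21 mm high, on a rail.
- ros_1: Rosette printing block: pale wood, 50 mm deep (own x), 40 mm wide (own y, along the line), 34 mm tall, of which the top 4 mm is a dark carved ring of dots (0.08 to 0.15 kg). Origin: centre of its underside; z out of the printing face. First in the line, next to the left cheek.
- bar_1: Bar printing block: pale wood, 50 mm deep (own x), 24 mm wide (own y), 34 mm tall, of which the top 4 mm is a dark face of three straight ridges (about 0.07 kg). Origin: centre of its underside; z out of the printing face. Second in the line.
- ros_2: Rosette printing block: pale wood, 50 mm deep (own x), 40 mm wide (own y, along the line), 34 mm tall, of which the top 4 mm is a dark carved ring of dots (0.08 to 0.15 kg). Origin: centre of its underside; z out of the printing face. Third in the line; the left one of the two that stand side by side. Shifting it left with the two beyond it takes up to about 8 N.
- ros_3: Rosette printing block: pale wood, 50 mm deep (own x), 40 mm wide (own y, along the line), 34 mm tall, of which the top 4 mm is a dark carved ring of dots (0.08 to 0.15 kg). Origin: centre of its underside; z out of the printing face. Fourth in the line; the right one of the two that stand side by side. Shifting it right with all beyond it takes up to about 18 N.
- bar_2: Bar printing block: pale wood, 50 mm deep (own x), 24 mm wide (own y), 34 mm tall, of which the top 4 mm is a dark face of three straight ridges (about 0.07 kg). Origin: centre of its underside; z out of the printing face. Stands to the right of ros_3.
- ros_4: Rosette printing block: pale wood, 50 mm deep (own x), 40 mm wide (own y, along the line), 34 mm tall, of which the top 4 mm is a dark carved ring of dots (0.08 to 0.15 kg). Origin: centre of its underside; z out of the printing face. Last in the line, next to the sliding stop.
- bar_3: Bar printing block: pale wood, 50 mm deep (own x), 24 mm wide (own y), 34 mm tall, of which the top 4 mm is a dark face of three straight ridges (about 0.07 kg). Origin: centre of its underside; z out of the printing face. The missing one: loose, upright on the table, face up. It may go in either way round.
- dot_block: Bystander: printing block 50 x 32 mm, 34 mm tall, three round dots on its face; upright on the table. Origin: centre of its underside.
- corner_block: Bystander: printing block 50 x 50 mm, 34 mm tall, with an angle-shaped face; upright on the table. Origin: centre of its underside.
Mind the look-alikes: they are no part of the job. Leave any purple look-alike of the ros_3 alone.

How it is judged:
By the outcome, as a careful person would: the job done as asked, in the order asked, and still so for the second after the job is handed in, with the robot touching nothing.
It also fails if it takes over 64 s, if anything falls off the work surface, if the arm or the gripper's body presses on something with over 40 N, if the wrist force passes 120 N, or if a joint passes its speed limit or range.

## Working session

There is one attempt and no reset: what is moved stays moved. The work goes in short steps, Python scripts to look and compute and a tool call to move; the robot and the scene stay as the last step left them, time stands still between calls to the robot, and variables do not carry over. Pictures are saved under pics/ and viewed, at most 13 in all, crops included, and the job is handed in when it is done.

Besides the shell and the picture viewer there is one more tool, called after "Request:" by a JSON object that holds its "api" and its "payload". arm_command: Moves the arm, as the interface text tells. Its arguments: {"type":"object","properties":{"steps":{"type":"array","items":{"type":"array"}},"grip_force":{"type":"number"}},"required":["steps"]}

```bash
mkdir -p pics; cat > h.py <<'E'
import numpy as np, cv2
from rig import ctrl, cams
from scipy.spatial.transform import Rotation as R
def snap(n):
    c=cams.camera(n); return c
def save(c,f,crop=None,s=1):
    im=c["pixels"][:,:,::-1]
    if crop: im=im[crop[1]:crop[3],crop[0]:crop[2]]
    cv2.imwrite("pics/"+f,cv2.resize(im,None,fx=s,fy=s,interpolation=cv2.INTER_CUBIC))
def world(c):
    "HxWx3 world points from depth"
    z=c["z_map"].astype(float);f=210/np.tan(np.radians(c["vfov"]/2))
    v,u=np.mgrid[0:420,0:560]
    P=np.stack([(u-c["cx"])/f*z,(v-c["cy"])/f*z,z],-1)
    T=np.linalg.inv(c["camera_from_world"])
    W=P@T[:3,:3].T+T[:3,3]; W[z==0]=np.nan
    return W
def proj(c,p):
    f=210/np.tan(np.radians(c["vfov"]/2)); T=np.array(c["camera_from_world"])
    q=np.atleast_2d(p)@T[:3,:3].T+T[:3,3]
    return np.c_[q[:,0]/q[:,2]*f+c["cx"],q[:,1]/q[:,2]*f+c["cy"]]
def tcp():
    s=ctrl.sense(); return np.array(s["position"]),R.from_euler("xyz",s["ee_rot"])
def go(p):
    "shift in tool axes, cm"
    t,r=tcp(); return r.inv().apply(np.array(p)-t)*100
E
python3 - <<'E'
from h import *
s=ctrl.sense();print({k:np.round(v,3) for k,v in s.items()})
a=snap("scene");b=snap("top")
im=np.vstack([a["pixels"],b["pixels"]])[:,:,::-1]
cv2.imwrite("pics/a.png",cv2.resize(a["pixels"][:,:,::-1],None,fx=1.4,fy=1.4))
cv2.imwrite("pics/b.png",cv2.resize(b["pixels"][:,:,::-1],None,fx=1.4,fy=1.4))
for c in(a,b): print(np.round(np.linalg.inv(c["camera_from_world"]),2),c["vfov"])
E
```

```text
{'time_s': np.float64(0.0), 'q': array([ 1.159,  0.087,  0.175,  1.66 , -0.   ,  1.571]), 'joint_vel': array([-0.001, -0.001,  0.001,  0.001,  0.001,  0.001]), 'effort': array([ 1.0000e-03, -5.2039e+01,  4.6480e+01,  1.6000e-02, -0.0000e+00,
        0.0000e+00]), 'position': array([0.22 , 0.504, 0.231]), 'ee_rot': array([-3.14,  0.  ,  2.73]), 'wrist_force': array([-0.366, -0.423, -0.668]), 'ft_torque': array([ 0.036, -0.039,  0.001]), 'grasp_force': np.float64(0.0), 'finger_gap': np.float64(1.001)}
[[ 0.82 -0.26  0.5   0.04]
 [-0.57 -0.35  0.75 -0.66]
 [-0.02 -0.9  -0.43  0.52]
 [ 0.    0.    0.    1.  ]] 52.15360688499085
[[-0.02 -1.    0.1   0.45]
 [-1.    0.02 -0.01  0.12]
 [ 0.01 -0.1  -1.    1.21]
 [ 0.    0.    0.    1.  ]] 42.59420676658236
```

View pics/a.png

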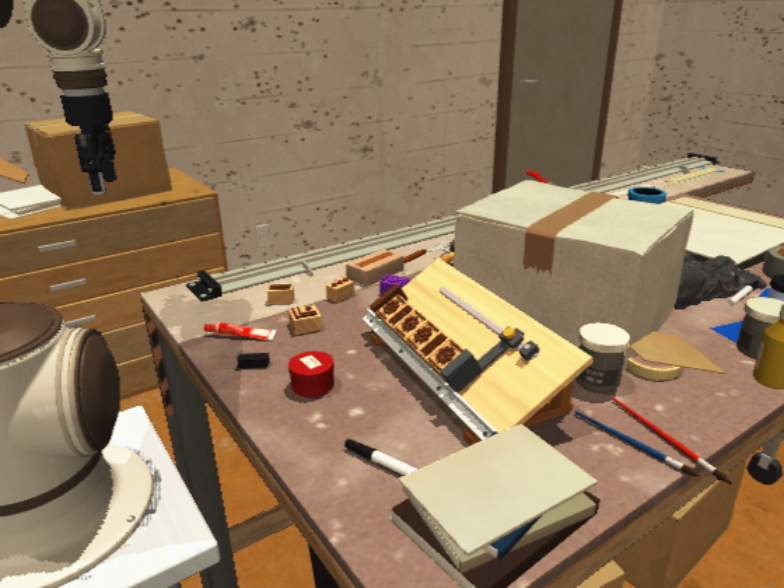

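View pics/b.png

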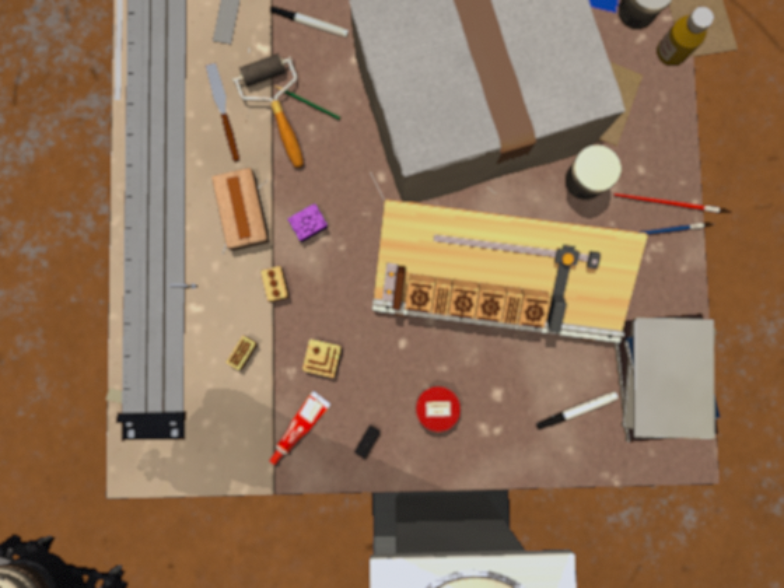

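Top view (1.4x pixels): the loose candidates are the bar-like block at (242,352), the dot block at (275,283), the corner block at (322,358) and the purple rosette at (308,222). The bars at (441,299) and (513,308) are already in the line. By the description, (242,352) is bar_3, so I'll check it in a close crop.

```bash
python3 - <<'E'
from h import *
b=snap("top");a=snap("scene")
C1=cv2.resize(b["pixels"][185:275,150:250,::-1],(500,450),interpolation=3)
C2=cv2.resize(b["pixels"][140:245,260:465,::-1],(780,400),interpolation=3)
im=np.zeros((600,780,3),np.uint8);im[:200,:222]=cv2.resize(C1,(222,200));im[200:]=C2
cv2.imwrite("pics/c.png",im)
W=world(b);hsv=cv2.cvtColor(b["pixels"],cv2.COLOR_RGB2HSV)
print("table z",np.nanmedian(W[300:320,200:220,2]), "noise",np.nanstd(W[300:320,200:220,2]))
# bar_3: points with z in 25..45mm near
p=W[251,173];print(p)
m=(np.abs(W[...,2]-.034)<.008)&(np.hypot(W[...,0]-p[0],W[...,1]-p[1])<.05)
Q=W[m][:,:2];r=cv2.minAreaRect((Q*1000).astype(np.float32));print("bar3",r,m.sum(),np.nanmedian(W[m][:,2]))
# deck plane
ok=np.isfinite(W[...,2]);reg=np.zeros_like(ok);reg[155:170,285:390]=1
reg&=(hsv[...,2]>150)
P=W[reg&ok];
for i in range(5):
    c=P.mean(0);n=np.linalg.svd(P-c,full_matrices=False)[2][2];n*=np.sign(n[2]);d=(P-c)@n;P=P[np.abs(d)<max(.002,np.std(d))]
print("plane n",n,"c",c,np.std(d),"slope",np.degrees(np.arccos(n[2])))
y=np.array([n[1],-n[0],0]);y/=np.linalg.norm(y); y*=np.sign(y[1]);x=np.cross(y,n)
D=np.stack([(W-c)@x,(W-c)@y,(W-c)@n],-1)*1000
on=(np.abs(D[...,2])<4)&(np.abs(D[...,0])<150)&(np.abs(D[...,1])<300)
print("y yaw",np.arctan2(x[1],x[0]))
print("deck extents",[np.nanpercentile(D[on][:,k],[.2,99.8]) for k in(0,1)])
top=(np.abs(D[...,2]-33)<5)&(np.abs(D[...,0])<150)&(np.abs(D[...,1])<200)
print("tops",top.sum(),np.nanpercentile(D[top][:,0],[1,99]),np.nanpercentile(D[top][:,1],[1,99]))
np.savez("d.npz",c=c,x=x,y=y,n=n)
E
```

```text
table z 0.01353228252651062 noise 0.008722684512408109
[0.47344335 0.3500719  0.03709751]
bar3 ((473.2051086425781, 355.9898681640625), (24.454639434814453, 50.4661979675293), 58.64677047729492) 259 0.032264061297025304
plane n [-0.57448031  0.07129464  0.81540754] c [ 0.6494615  -0.00329758  0.10431075] 0.0010578047349460301 slope 35.37232182910884
y yaw -0.123471548200327
deck extents [array([-143.27581172,  144.92966785]), array([-266.97687926,  295.86593498])]
tops 1227 [-130.28575755  142.072306  ] [-146.682932    126.96271402]
```

View pics/c.png

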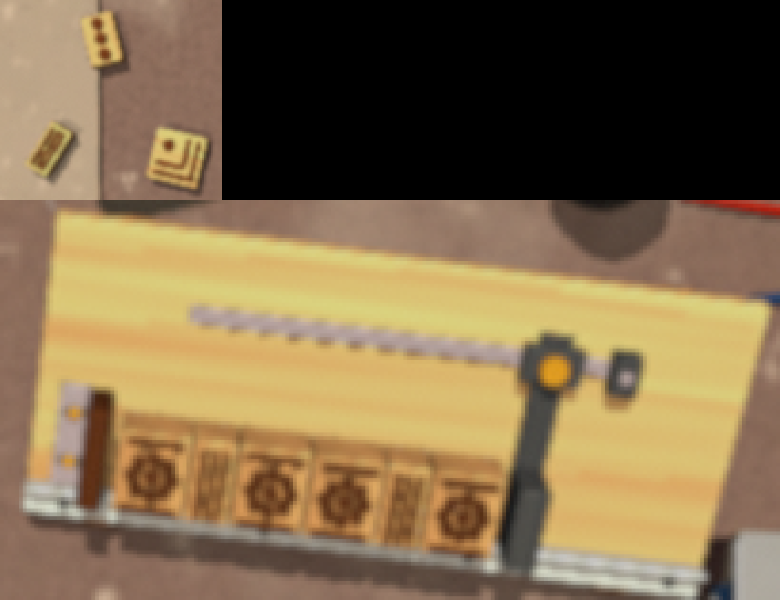

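The crop shows three ridges on the loose block, so it is bar_3: 24x50 mm, centre (473,356) mm. The line reads R B R R B R from cheek to stop. The deck slope came out wrong, so I'll refit it robustly.

```bash
python3 - <<'E'
from h import *
def cp(pts): return np.array([[260+x/3.805,140+(y-200)/3.81] for x,y in pts])
for name in("top","scene"):
    c=snap(name);W=world(c);hsv=cv2.cvtColor(c["pixels"],cv2.COLOR_RGB2HSV)
    m=cv2.inRange(hsv,(15,70,150),(32,200,255))>0
    if name=="top":
        box=np.zeros_like(m);box[140:245,262:465]=1
    else:
        box=np.zeros_like(m);box[180:320,255:425]=1
    P=W[m&box&np.isfinite(W[...,2])]
    rng=np.random.default_rng(0);best=0
    for i in range(3000):
        q=P[rng.choice(len(P),3)];n=np.cross(q[1]-q[0],q[2]-q[0]);
        if np.linalg.norm(n)<1e-3: continue
        n/=np.linalg.norm(n);n*=np.sign(n[2])
        if abs(n[2]-.866)>.06: continue
        k=np.abs((P-q[0])@n)<.0015
        if k.sum()>best:best=k.sum();B=k
    Q=P[B];cc=Q.mean(0);n=np.linalg.svd(Q-cc,full_matrices=False)[2][2];n*=np.sign(n[2])
    print(name,len(P),best,"n",n,"slope",np.degrees(np.arccos(n[2])),"yaw",np.degrees(np.arctan2(-n[1],-n[0])),"c",cc,"d",n@cc)
    y=np.array([n[1],-n[0],0]);y/=np.linalg.norm(y);y*=np.sign(y[1]);x=np.cross(y,n)
    D=(Q-cc)@np.stack([x,y]).T*1000
    print("ext",D.min(0),D.max(0))
    r=cv2.minAreaRect(D.astype(np.float32));print(r)
E
```

```text
top 11278 4970 n [-0.48963061  0.07119365  0.8690186 ] slope 29.655205710492893 yaw -8.272987605087048 c [ 0.60623849 -0.06571748  0.08512659] d -0.22753499784370426
ext [-110.20426079 -186.43438211] [ 63.59172774 203.25412942]
((-23.677398681640625, 8.56011962890625), (389.27264404296875, 173.3874053955078), 89.67395782470703)
scene 7533 5190 n [-0.49378914  0.076908    0.86617403] slope 29.982964507500903 yaw -8.852730783018586 c [ 0.59385834 -0.11847857  0.08137873] d -0.23186460426760963
ext [ -90.33943807 -138.07015957] [ 65.76720844 252.24374   ]
((-12.156898498535156, 57.04547119140625), (155.6523895263672, 390.1490783691406), 0.10801427066326141)
```

```bash
cat >> h.py <<'E'
def deckR(yaw=-8.6,sl=30): return R.from_euler("yz",[-sl,yaw],degrees=True).as_matrix() # cols x,y,n
E
python3 - <<'E'
from h import *
for n,c,dx,y1,y0 in(([-.4896,.0712,.869],[.60624,-.06572,.08513],63.6,-186.43,203.25),([-.4938,.0769,.8662],[.59386,-.11848,.08138],65.77,-138.07,252.24)):
    n=np.array(n);n/=np.linalg.norm(n)
    y=np.array([n[1],-n[0],0]);y/=np.linalg.norm(y);y*=np.sign(y[1]);x=np.cross(y,n)
    o=np.array(c)+x*(dx-158)/1000+y*((y0-49)+(y1+341))/2000
    print(o,x,y)
print(deckR())
# refined top edge yaw from 'top' pic deck far-edge corners handled above; test: row-top depth in deck coords
O=np.array([.525,.085,.034])
b=snap("top");W=world(b)
D=(W-o)@deckR()*1000
for z0,nm in((34,"tops"),(40,"stop")):
    m=(np.abs(D[...,2]-z0)<4)&(D[...,0]>-10)&(D[...,0]<60)&(D[...,1]<40)&(D[...,1]>-300)
    print(nm,m.sum(),np.nanpercentile(D[m],[1,50,99],axis=0).round(1).tolist())
E
```

```text
[0.54727913 0.09888859 0.03842416] [ 0.85998066 -0.12506255  0.49476523] [0.14391106 0.98959063 0.        ]
[0.54617397 0.09447907 0.03528913] [ 0.85586034 -0.13328404  0.49973837] [0.15387633 0.98809012 0.        ]
[[ 0.85628814  0.14953534 -0.49437819]
 [-0.12950141  0.98875638  0.07476767]
 [ 0.5         0.          0.8660254 ]]
tops 1895 [[1.9, -216.2, 30.1], [28.0, -97.4, 33.3], [52.3, 21.9, 37.8]]
stop 591 [[2.9, -232.6, 36.1], [28.6, -124.3, 37.8], [55.9, 22.9, 43.6]]
```

```bash
cat >> h.py <<'E'
O=np.array([.5465,.0965,.037]); DR=deckR()
def d2w(p): return O+DR@(np.array(p)/1000.)
def w2d(p): return (np.array(p)-O)@DR*1000
E
python3 - <<'E'
from h import *
p=d2w([25,-104,34]);print(p); p[2]=.23;p[0]-=.03
print("shift cm",go(p))
c=snap("wrist");T=np.linalg.inv(c["camera_from_world"]);t,r=tcp()
print("cam in tool",r.inv().apply(T[:3,3]-t),r.inv().as_matrix()@T[:3,:3],c["vfov"])
E
```

```text
[ 0.53554667 -0.0070261   0.07894486]
shift cm [-46.60983234 -35.40360774   0.12311702]
cam in tool [ 0.07086995 -0.00101863 -0.14314672] [[ 3.02219689e-04 -9.59696231e-01 -2.81039238e-01]
 [ 9.99999937e-01  2.37431312e-04  2.64581327e-04]
 [-1.87190188e-04 -2.81039301e-01  9.59696242e-01]] 61.704485000351454
```

Request:
{"api": "arm_command", "payload": {"steps": [[[-46.6,-35.4,0],-0.262,-1],[[-46.6,-35.4,0],-0.262,-1],[[-46.6,-35.4,0],-0.262,-1],[[-46.6,-35.4,0],-0.262,-1],[[-46.6,-35.4,0],-0.262,-1],[[-46.6,-35.4,0],-0.262,-1],[[-46.6,-35.4,0],-0.262,-1],[[-46.6,-35.4,0],-0.262,-1],[[-46.6,-35.4,0],-0.262,-1],[[-46.6,-35.4,0],-0.262,-1],[[-46.6,-35.4,0],-0.262,-1],[[-46.6,-35.4,0],-0.262,-1]]}}

```text
time_s: 1.4
position: [0.4629, 0.0683, 0.2316]
ee_rot: [3.141, 0.001, 2.992]
wrist_force: [0.8, 0.9, -0.3]
finger_gap: 1.001
grasp_force: 0.0
```

```bash
python3 - <<'E'
from h import *
p=d2w([25,-104,34]); p[2]=.23;p[0]-=.03
print("shift cm",go(p))
E
```

```text
shift cm [-5.34114701 -6.80920303  0.16427221]
```

Request:
{"api": "arm_command", "payload": {"steps": [[[-3,-7.9,-0.2],0,-1],[[-3,-7.9,-0.2],0,-1],[[-3,-7.9,-0.2],0,-1],[[-3,-7.9,-0.2],0,-1]]}}

```text
time_s: 1.73
position: [0.4804, -0.0143, 0.2331]
ee_rot: [-3.142, -0.0, 2.987]
wrist_force: [0.2, -0.0, -0.3]
finger_gap: 1.0
grasp_force: 0.0
```

```bash
python3 - <<'E'
from h import *
c=snap("wrist");save(c,"w1.png",s=1.4);print(tcp()[0],ctrl.sense()["ee_rot"])
W=world(c);D=w2d(W)
m=(np.abs(D[...,2]-34)<4)&(D[...,0]>0)&(D[...,0]<50)&(D[...,1]<60)&(D[...,1]>-300)
print(np.nanpercentile(D[m],[1,50,99],axis=0).round(1))
for z in(0,34):
  for y in(0,-100,-200): print(z,y,(proj(c,d2w([50,y,z]))[0]*1.4).round())
E
```

```text
[ 0.48019585 -0.01287211  0.2332175 ] [ 3.14138248e+00 -3.46208510e-04  2.98944615e+00]
[[   0.6 -221.3   30. ]
 [  24.4 -100.5   32.9]
 [  47.8   15.3   37.2]]
0 0 [563. 392.]
0 -100 [421. 392.]
0 -200 [280. 393.]
34 0 [581. 389.]
34 -100 [424. 390.]
34 -200 [268. 390.]
```

View pics/w1.png

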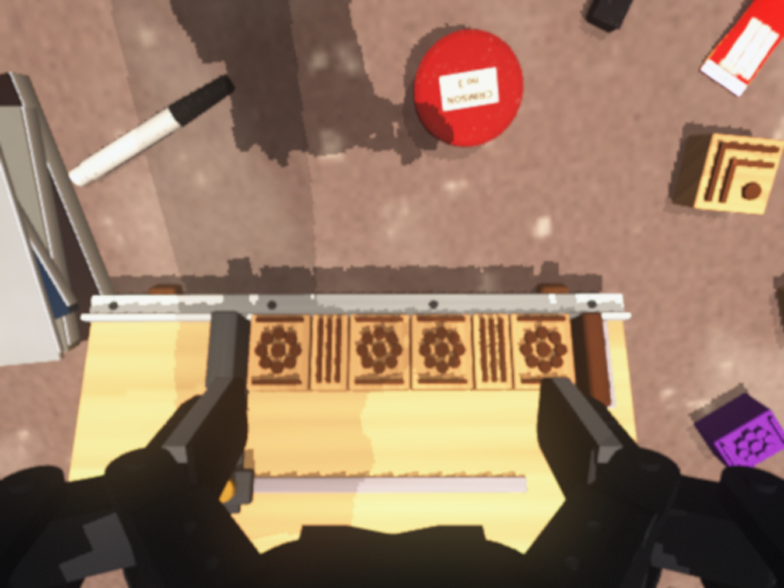

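The view shows the row tight in the middle. ros_2/ros_3 meet at px (411,350), the stop at (235,350) touches ros_4, and ros_1 has a few mm to the cheek at (585,350). The tool stays vertical, so my plan is:
1. Push the stop's foot right.
2. Pinch the rosettes across their depth to part them.
3. Lay the bar upslope and slide it down into the gap.

Next I'll measure the foot, rail and row.

```bash
python3 - <<'E'
from h import *
b=snap("top");w=snap("wrist")
for c,nm in((b,"top"),(w,"wrist")):
    D=w2d(world(c));print(nm)
    def med(x,y,r=2.5):
        # choose points whose deck xy near (surface hit)
        m=(abs(D[...,0]-x)<r)&(abs(D[...,1]-y)<r)&(D[...,2]>-15)&(D[...,2]<60);return round(float(np.nanmedian(D[m][:,2])),1) if m.sum()>1 else None
    print("deck flat",[med(x,y,4) for x in(70,90,140) for y in(-30,-90,-150,-280)])
    print("tops",[med(25,y,4) for y in(-24,-56,-90,-130,-160,-195)])
    for x in(60,75,90): print("x",x,[(y,med(x,y)) for y in range(-200,-250,-4)])
    print("rail y-110",[(x,med(x,-110)) for x in range(56,140,5)])
    print("rail y-200",[(x,med(x,-195)) for x in range(56,140,5)])
    print("cheek",[(y,med(25,y)) for y in range(24,-14,-3)])
    print("stopface",[(y,med(25,y)) for y in range(-205,-245,-3)])
    print("row x",[(x,med(x,-24)) for x in range(-12,62,4)])
E
```

```text
top
deck flat [-0.4, -0.9, None, None, 0.6, 0.5, None, None, 0.9, -0.8, -0.2, -0.9]
tops [32.6, 32.8, 32.3, None, None, None]
x 60 [(-200, None), (-204, None), (-208, None), (-212, None), (-216, None), (-220, None), (-224, None), (-228, None), (-232, None), (-236, None), (-240, None), (-244, None), (-248, None)]
x 75 [(-200, None), (-204, None), (-208, None), (-212, None), (-216, None), (-220, None), (-224, None), (-228, None), (-232, None), (-236, None), (-240, None), (-244, None), (-248, None)]
x 90 [(-200, None), (-204, None), (-208, None), (-212, None), (-216, None), (-220, None), (-224, None), (-228, None), (-232, None), (-236, None), (-240, None), (-244, None), (-248, None)]
rail y-110 [(56, -0.8), (61, 0.6), (66, -1.2), (71, 0.7), (76, 2.2), (81, 0.4), (86, -0.3), (91, -1.0), (96, 0.9), (101, -0.3), (106, 1.0), (111, 3.8), (116, 2.9), (121, -0.7), (126, -0.1), (131, -0.4), (136, -1.0)]
rail y-200 [(56, None), (61, None), (66, None), (71, None), (76, None), (81, None), (86, None), (91, None), (96, None), (101, None), (106, None), (111, None), (116, -1.2), (121, 0.9), (126, 0.8)
[... 1599 characters left out ...]
(96, 0.4), (101, 0.2), (106, 2.0), (111, 3.2), (116, 1.2), (121, 0.2), (126, 0.6), (131, 0.4), (136, 0.4)]
cheek [(24, None), (21, None), (18, 35.9), (15, 36.3), (12, 36.3), (9, 36.3), (6, 31.4), (3, 26.2), (0, 29.6), (-3, 30.3), (-6, 30.8), (-9, 34.1), (-12, 34.5)]
stopface [(-205, 33.9), (-208, 34.0), (-211, 31.6), (-214, 30.6), (-217, 30.6), (-220, 29.0), (-223, 32.3), (-226, 41.2), (-229, 40.9), (-232, 40.7), (-235, 40.7), (-238, 40.5), (-241, 40.1), (-244, None)]
row x [(-12, 2.3), (-8, 2.4), (-4, None), (0, 29.9), (4, 33.7), (8, 30.6), (12, 34.2), (16, 33.5), (20, 33.1), (24, 34.1), (28, 31.8), (32, 34.0), (36, 33.9), (40, 30.7), (44, 33.0), (48, 24.4), (52, 0.2), (56, 0.3), (60, 0.7)]
```

```bash
cat >> h.py <<'E'
XH=np.array([np.cos(np.radians(8.6)),-np.sin(np.radians(8.6)),0])
def hw(h,y,z): return O+(XH*h+DR[:,1]*y+np.array([0,0,1])*z)/1000.
def wh(p): d=(np.array(p)-O)*1000; return np.array([d@XH,d@DR[:,1],d[2]])
E
python3 - <<'E'
from h import *
print(go(hw(10.8,-129,27.5)),wh(tcp()[0]),ctrl.sense()["q"],R.from_matrix(tcp()[1].as_matrix()).as_matrix().round(3).tolist())
E
```

```text
[-6.03875983 -1.25313896 16.884395  ] [ -49.59126114 -116.57820779  196.35073836] [-2.37985222e-02 -7.88008197e-02  1.36760121e-02  1.66330020e+00
  2.61156970e-04  1.25199887e-01] [[-0.989, 0.148, -0.0], [0.148, 0.989, 0.0], [0.0, 0.0, -1.0]]
```

Request:
{"api": "arm_command", "payload": {"steps": [[[-6,-1.25,4],1.571,-0.765],[[-6,-1.25,8],1.571,-0.765],[[-6,-1.25,11],1.571,-0.765],[[-6,-1.25,11],1.571,-0.765],[[-6,-1.25,11],1.571,-0.765],[[-6,-1.25,11],1.571,-0.765],[[-6,-1.25,11],1.571,-0.765],[[-6,-1.25,11],1.571,-0.765],[[-6,-1.25,11],1.571,-0.765],[[-6,-1.25,11],1.571,-0.765],[[-6,-1.25,11],1.571,-0.765],[[-6,-1.25,11],1.571,-0.765]]}}

```text
time_s: 2.88
position: [0.5376, -0.0315, 0.1235]
ee_rot: [3.141, -0.0, 1.489]
wrist_force: [0.8, -0.3, -0.2]
finger_gap: 0.882
grasp_force: 0.0
```

Request:
{"api": "arm_command", "payload": {"steps": [[[0,0,0],0.09,-0.765],[[0,0,0],0.09,-0.765],[[0,0,0],0.09,-0.765]]}}

```text
time_s: 3.13
position: [0.5376, -0.032, 0.1234]
ee_rot: [3.141, -0.0, 1.407]
wrist_force: [0.7, 0.4, 0.3]
finger_gap: 0.881
grasp_force: 0.0
```

```bash
python3 - <<'E'
from h import *
print(go(hw(10.8,-129,27.5)),wh(tcp()[0]),np.degrees(ctrl.sense()["ee_rot"]))
w=snap("wrist");W=world(w);D=w2d(W);save(w,"w2.png",s=1.4)
t,r=tcp();Tt=r.inv().apply((W-t).reshape(-1,3)).reshape(W.shape)*1000
# finger pixels: near tool axis
m=(abs(Tt[...,0])<14)&(abs(Tt[...,1])>30)&(abs(Tt[...,1])<60)&(Tt[...,2]>-60)&(Tt[...,2]<8)
for s in(1,-1):
    k=m&(Tt[...,1]*s>0); q=Tt[k]
    if len(q): print(s,len(q),"tip z max",np.percentile(q[:,2],99),"inner y",np.percentile(abs(q[:,1]),[1,99]),"x",np.percentile(q[:,0],[1,99]))
    low=q[q[:,2]>np.percentile(q[:,2],90)] if len(q) else q
    if len(q): print(np.percentile(abs(low[:,1]),[1,50,99]))
E
```

```text
[-0.05811199  0.03262404  5.89295402] [  10.47128991 -128.42249137   86.42956193] [ 1.79990005e+02 -7.90176378e-03  8.06221305e+01]
1 4599 tip z max -11.717634011953805 inner y [37.3650145  58.92211042] x [-10.76548742  13.08256759]
[37.5079721  37.91925997 49.7966446 ]
-1 4648 tip z max -11.8893218137964 inner y [37.07419584 58.92907802] x [-10.7784681   13.04530862]
[37.15257249 37.63401407 49.48970333]
```

View pics/w2.png

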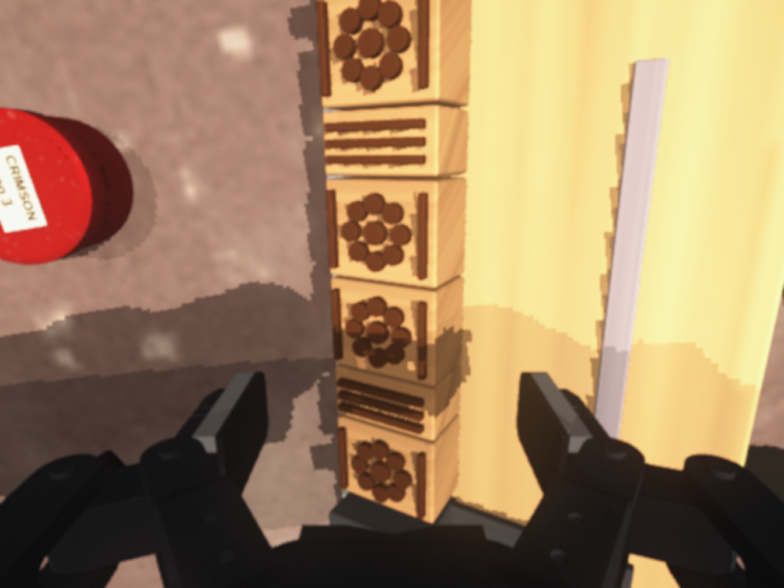

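The view shows the row from the left end at the top: ros_2 at (375,230), ros_3 at (378,325), stop below at (430,510). Each rosette has a raised ring with about 7 mm margin to its own edge. A diagonal pinch would ride over the tilted faces, so instead I'll push the stop back first by its low foot. After that I'll hook a corner of the shut fingers beside the rings to part the row.

Request:
{"api": "arm_command", "payload": {"steps": [[[-3,2,0],-0.014,1],[[-7.2,5.1,0],-0.014,1],[[-7.2,5.1,0],-0.014,1],[[-7.2,5.1,2],-0.014,1],[[-7.2,5.1,4.0],-0.014,1],[[-7.2,5.1,4.0],-0.014,1],[[-7.2,5.1,4.0],-0.014,1]], "grip_force": 40}}

```text
time_s: 3.77
position: [0.5751, -0.1126, 0.0826]
ee_rot: [-3.139, -0.0, 1.418]
wrist_force: [0.1, 0.1, 0.0]
finger_gap: -0.003
grasp_force: 0.0
```

Request:
{"api": "arm_command", "payload": {"steps": [[[-0.5,0,0],0,1],[[-1.0,0,0],0,1],[[-1.2,0,0],0,1],[[-1.4,0,0],0,1],[[-1.6,0,0],0,1],[[-1.6,0,0],0,1]]}}

```text
time_s: 4.27
position: [0.5736, -0.1289, 0.0843]
ee_rot: [3.14, -0.001, 1.416]
wrist_force: [-2.0, 3.5, 6.6]
finger_gap: 0.002
grasp_force: 3.4
```

```bash
python3 - <<'E'
from h import *
print(wh(tcp()[0]),ctrl.sense()["wrist_force"])
b=snap("scene");save(b,"s1.png",(240,170,440,320),4)
E
```

```text
[  60.51814503 -218.77281338   47.31974731] [-1.99446194  3.45136527  6.59269416]
```

View pics/s1.png

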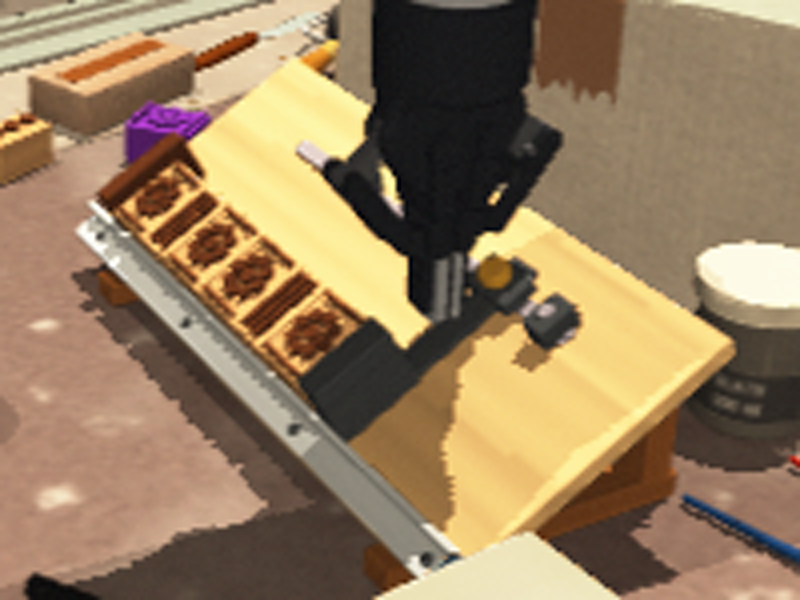

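The fingers are against the foot's left side at crop (435,300) and pushing it. I'll carry on to the stop's end.

Request:
{"api": "arm_command", "payload": {"steps": [[[-0.3,0,0],0,1],[[-0.5,0,0],0,1],[[-0.6,0,0],0,1],[[-0.6,0,0],0,1]]}}

```text
time_s: 4.65
position: [0.5727, -0.1345, 0.0843]
ee_rot: [3.14, -0.001, 1.416]
wrist_force: [-2.2, 4.8, 7.0]
finger_gap: 0.0
grasp_force: 3.4
```

```bash
python3 - <<'E'
from h import *
print(wh(tcp()[0]),ctrl.sense()["wrist_force"])
for nm in("top","scene"):
    b=snap(nm);D=w2d(world(b))
    m=(abs(D[...,2]-40)<2.5)&(D[...,0]>10)&(D[...,0]<45)&(D[...,1]<-200)&(D[...,1]>-270)
    print(nm,m.sum(),np.percentile(D[m][:,1],[2,50,98]) if m.sum() else "")
    m=(D[...,2]>12)&(D[...,2]<30)&(D[...,0]>60)&(D[...,0]<130)&(D[...,1]<-200)&(D[...,1]>-270)
    print("foot",m.sum(),np.percentile(D[m],[2,50,98],axis=0).round(1) if m.sum() else "")
E
```

```text
[  60.49383422 -224.50733705   47.34732889] [-2.21134962  4.78130638  7.02293001]
top 71 [-240.35372147 -230.88450092 -202.73592174]
foot 12 [[  73.8 -215.    16.6]
 [  77.8 -211.3   23.5]
 [  85.1 -210.6   29.4]]
scene 120 [-246.18776948 -237.63608874 -227.60256292]
foot 194 [[  70.3 -268.6   12.2]
 [  98.7 -236.5   18.9]
 [ 118.7 -222.6   29.1]]
```

Request:
{"api": "arm_command", "payload": {"steps": [[[-0.3,0,0],0,1],[[-0.6,0,0],0,1],[[-0.6,0,0],0,1]]}}

```text
time_s: 5.0
position: [0.5718, -0.1406, 0.0843]
ee_rot: [3.14, -0.001, 1.416]
wrist_force: [-0.8, 3.8, 6.5]
finger_gap: -0.001
grasp_force: 3.3
```

```bash
python3 - <<'E'
from h import *
print(wh(tcp()[0]),ctrl.sense()["wrist_force"])
b=snap("scene");D=w2d(world(b))
m=(abs(D[...,2]-40)<2.5)&(D[...,0]>10)&(D[...,0]<45)&(D[...,1]<-200)&(D[...,1]>-270)
print(np.percentile(D[m][:,1],[2,50,98]))
E
```

```text
[  60.46875634 -230.68477327   47.30796182] [-0.75743874  3.84857385  6.53772301]
[-252.06280721 -243.86863635 -234.11029402]
```

Request:
{"api": "arm_command", "payload": {"steps": [[[0.5,0,-1.5],0,1],[[0.5,0,-3],0.1,1],[[4,-2,-3.5],0.22,1],[[8,-4,-3.5],0.35,1],[[11.8,-6.4,-3],0.47,1],[[11.8,-6.4,-2],0.6,1],[[11.8,-6.4,-1.2],0.742,1],[[11.8,-6.4,-1.2],0.742,1],[[11.8,-6.4,-1.2],0.742,1]]}}

```text
time_s: 5.8
position: [0.5262, -0.0141, 0.095]
ee_rot: [3.141, 0.001, 0.673]
wrist_force: [0.1, -0.3, -0.0]
finger_gap: 0.005
grasp_force: 0.0
```

```bash
python3 - <<'E'
from h import *
print(wh(tcp()[0]),ctrl.sense()["wrist_force"],np.degrees(ctrl.sense()["ee_rot"]))
w=snap("wrist");save(w,"w3.png",s=1.4)
t,r=tcp()
print("apex px",proj(w,t+r.apply([.011,.012,0]))*1.4, "world apex wh",wh(t+r.apply([.011,.012,0])))
print("shift for 1mm h,y",r.inv().apply(XH),r.inv().apply(DR[:,1]))
E
```

```text
[  -3.53090927 -112.41602534   58.01011699] [ 0.09425821 -0.29271301 -0.03585218] [1.79994371e+02 3.45317145e-02 3.85539739e+01]
apex px [[428.23573548 350.25261928]] world apex wh [  13.08646174 -112.66346516   58.37685173]
shift for 1mm h,y [6.78363047e-01 7.34726845e-01 1.97657567e-04] [ 7.34726864e-01 -6.78362977e-01 -3.25555050e-04]
```

View pics/w3.png

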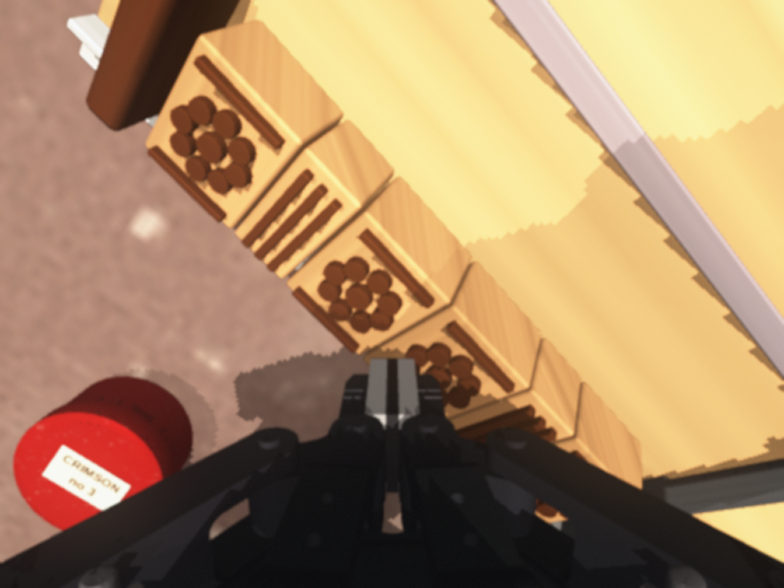

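```bash
python3 - <<'E'
from h import *
w=snap("wrist");W=world(w);t,r=tcp();T=r.inv().apply((W-t).reshape(-1,3)).reshape(W.shape)*1000
for z0,z1 in((-2,1),(-6,-3),(-12,-8),(-20,-15),(-30,-25)):
    m=(T[...,2]>z0)&(T[...,2]<z1)&(abs(T[...,0])<16)&(abs(T[...,1])<25);q=T[m]
    print(z0,len(q),np.percentile(q,[1,99],axis=0).round(1).tolist() if len(q) else "")
D=w2d(W)
# row joints: tops profile in image along line x=44,z=30
for y in np.arange(8,-112,-4.): pass
P=np.array([d2w([46.5,y,30]) for y in np.arange(10,-240,-.5)]);px=proj(w,P).round().astype(int)
g=cv2.cvtColor(w["pixels"],cv2.COLOR_RGB2GRAY)
# rear-face profile at z=15: joints are dark
P=np.array([d2w([50,y,15]) for y in np.arange(10,-225,-.5)]);px=proj(w,P).round().astype(int)
v=np.array([g[b,a] if 0<=a<560 and 0<=b<420 else 0 for a,b in px]);
loc=[(round(10-.5*i,1),int(v[i])) for i in range(3,len(v)-3) if v[i]==v[i-3:i+4].min() and v[i]<np.median(v[max(0,i-12):i+12])-22]
print(loc)
E
```

```text
-2 0 
-6 38 [[10.0, -6.0, -5.9], [10.8, 7.0, -4.1]]
-12 252 [[6.0, -12.2, -11.9], [11.0, 13.4, -8.0]]
-20 385 [[5.9, -12.7, -20.0], [11.1, 13.9, -15.1]]
-30 474 [[6.0, -12.6, -29.9], [11.1, 13.9, -25.1]]
[(7.5, 0), (7.0, 0), (6.5, 0), (-42.5, 88), (-67.5, 129), (-108.0, 107), (-148.0, 126), (-172.5, 119)]
```

The tips taper (about 7 mm half-thickness 5 mm up, thinner at the end). The row's joints are at y = -42.5, -67.5, -108, -148 and -172.5. I'll turn the fingers so their flat side meets the ros_3 ring, then come down beside it.

Request:
{"api": "arm_command", "payload": {"steps": [[[0.18,0.06,0],0.12,1],[[0.18,0.06,0],0.24,1],[[0.18,0.06,0],0.36,1],[[0.18,0.06,0],0.48,1],[[0.18,0.06,0.5],0.6,1],[[0.18,0.06,1.0],0.72,1],[[0.18,0.06,1.4],0.829,1],[[0.18,0.06,1.4],0.829,1],[[0.18,0.06,1.4],0.829,1]]}}

```text
time_s: 6.65
position: [0.5247, -0.0492, 0.0815]
ee_rot: [-3.116, 0.0, -0.105]
wrist_force: [-0.7, 1.2, -0.6]
finger_gap: 0.002
grasp_force: 0.0
```

Request:
{"api": "arm_command", "payload": {"steps": [[[0,0,0.2],0,1],[[0,0,0.35],0,1],[[0,0,0.4],0,1],[[0,0,0.4],0,1]]}}

```text
time_s: 6.98
position: [0.5255, -0.0481, 0.0798]
ee_rot: [-3.118, -0.003, -0.103]
wrist_force: [-4.9, -6.0, 16.2]
finger_gap: 0.001
grasp_force: 8.5
```

```bash
python3 - <<'E'
from h import *
print(wh(tcp()[0]),ctrl.sense()["wrist_force"],np.degrees(ctrl.sense()["ee_rot"]))
E
```

```text
[   0.8505703  -146.14880313   42.81558943] [-4.9243961  -5.98998465 16.17540144] [-1.78648830e+02 -1.46967507e-01 -5.89082766e+00]
```

The last joint hit its range, so the tool came down at the wrong place. I'll lift off and turn a half turn back, which gives the same finger shape.

Request:
{"api": "arm_command", "payload": {"steps": [[[0,0,-1],0,1],[[0,0,-3],0,1],[[0,0,-5],-0.12,1],[[0,0,-5],-0.24,1],[[0,0,-5],-0.36,1],[[0,0,-5],-0.48,1],[[0,0,-5],-0.6,1],[[0,0,-5],-0.72,1],[[0,0,-5],-0.84,1],[[0,0,-5],-0.96,1],[[0,0,-5],-1.08,1],[[0,0,-5],-1.2,1]]}}

```text
time_s: 7.98
position: [0.5248, -0.0483, 0.1276]
ee_rot: [-3.132, -0.024, 1.104]
wrist_force: [-0.0, -0.1, -0.2]
finger_gap: 0.001
grasp_force: 0.0
```

Request:
{"api": "arm_command", "payload": {"steps": [[[0,0,0],-0.12,1],[[0,0,0],-0.24,1],[[0,0,0],-0.36,1],[[0,0,0],-0.48,1],[[0,0,0],-0.6,1],[[0,0,0],-0.72,1],[[0,0,0],-0.84,1],[[0,0,0],-0.96,1],[[0,0,0],-1.08,1],[[0,0,0],-1.2,1],[[0,0,0],-1.32,1],[[0,0,0],-1.44,1]]}}

```text
time_s: 8.98
position: [0.5248, -0.0483, 0.1276]
ee_rot: [3.119, -0.013, 2.544]
wrist_force: [0.0, -0.4, -0.3]
finger_gap: -0.002
grasp_force: 0.0
```

```bash
cat >> h.py <<'E'
def stat(): 
    s=ctrl.sense();t,r=tcp();f=np.array(s["wrist_force"])
    print("t",round(float(s["time_s"]),2),"h,y,ht",wh(t).round(1),"rpy",np.degrees(s["ee_rot"]).round(1),"F h,y,z",np.round([f@XH,f@DR[:,1],f[2]],1),"gap",round(float(s["finger_gap"]),3),"q6",round(float(s["q"][5]),2))
    print("1cm h->",r.inv().apply(XH).round(3),"1cm y->",r.inv().apply(DR[:,1]).round(3))
E
python3 - <<'E'
from h import *
stat()
w=snap("wrist");g=cv2.cvtColor(w["pixels"],cv2.COLOR_RGB2GRAY);save(w,"w4.png",s=1.4)
# joint lines on the top surface: project row line z=30, x=46.5
for x,z in((49.5,30),):
  ys=np.arange(12,-240,-.5);px=proj(w,[d2w([x,y,z]) for y in ys]).round().astype(int)
  v=np.array([g[b,a] if 0<=a<560 and 0<=b<420 else 0 for a,b in px])
  print([(float(ys[i]),int(v[i])) for i in range(6,len(v)-6) if v[i]>0 and v[i]==v[i-4:i+5].min() and v[i]<np.median(v[max(0,i-12):i+12])-20])
D=w2d(world(w))
for a in range(-230,16,6):
  pass
print("deck fit",[round(float(np.nanmedian(D[...,2][(abs(D[...,0]-75)<4)&(abs(D[...,1]-y)<6)&(abs(D[...,2])<6)])),2) for y in(-40,-80,-180)])
E
```

```text
t 8.98 h,y,ht [   0.2 -146.4   90.6] rpy [178.7  -0.7 145.8] F h,y,z [ 0.1 -0.4 -0.3] gap -0.002 q6 0.49
1cm h-> [-0.901  0.433 -0.002] 1cm y-> [0.433 0.901 0.026]
[(-8.5, 108), (-67.5, 144), (-109.0, 144), (-109.5, 144), (-159.5, 30), (-160.0, 30), (-160.5, 30), (-161.0, 30)]
deck fit [0.37, 0.44, nan]
  return np.nanmean(a, axis, out=out, keepdims=keepdims)
```

View pics/w4.png

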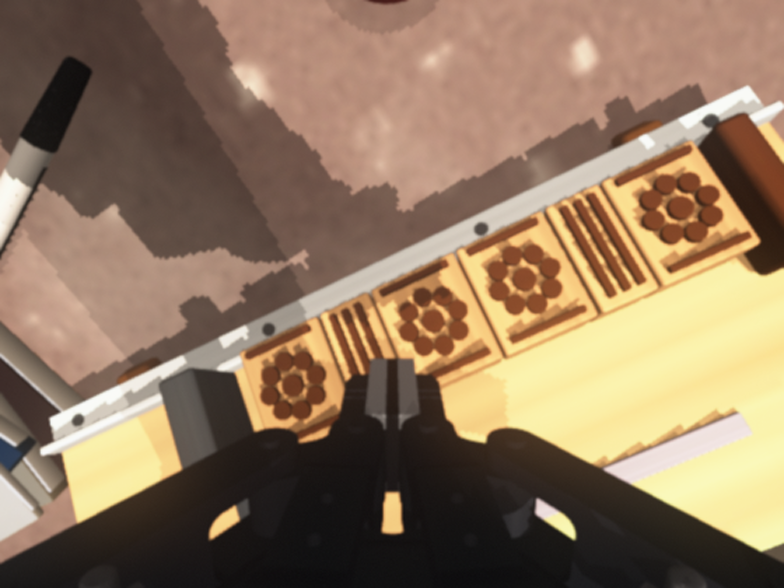

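The row is undisturbed. ros_3 is at (433,320), ros_2 at (525,280), and there is now free space right of ros_4 at (292,385) before the stop. I'll continue to the ros_3/ros_2 joint with the fingers squared.

Request:
{"api": "arm_command", "payload": {"steps": [[[0.8,1.5,0],-0.12,1],[[1.7,3.07,1],-0.24,1],[[1.7,3.07,2.5],-0.36,1],[[1.7,3.07,4.3],-0.447,1],[[1.7,3.07,4.4],-0.447,1],[[1.7,3.07,4.4],-0.447,1]]}}

```text
time_s: 9.53
position: [0.5276, -0.0125, 0.0837]
ee_rot: [3.116, -0.004, 2.979]
wrist_force: [-0.6, 0.8, 1.0]
finger_gap: 0.002
grasp_force: 0.0
```

```bash
python3 - <<'E'
from h import *
stat()
E
```

```text
t 9.53 h,y,ht [  -2.4 -110.6   46.7] rpy [178.5  -0.2 170.7] F h,y,z [-0.7  0.7  1. ] gap 0.002 q6 0.12
1cm h-> [-1.     0.012 -0.004] 1cm y-> [0.012 1.    0.026]
```

Request:
{"api": "arm_command", "payload": {"steps": [[[0,0,0.3],0,1],[[0,0,0.45],0,1],[[0,0,0.55],0,1],[[0,0,0.55],0,1]]}}

```text
time_s: 9.87
position: [0.5288, -0.013, 0.0797]
ee_rot: [3.116, -0.0, 2.982]
wrist_force: [-0.9, 0.3, 3.3]
finger_gap: -0.002
grasp_force: 1.7
```

```bash
python3 - <<'E'
from h import *
stat()
E
```

```text
t 9.87 h,y,ht [  -1.1 -111.    42.7] rpy [178.5  -0.  170.8] F h,y,z [-0.9  0.2  3.3] gap -0.002 q6 0.12
1cm h-> [-1.    0.01 -0.  ] 1cm y-> [0.01  1.    0.026]
```

Request:
{"api": "arm_command", "payload": {"steps": [[[0,-0.1,0.1],0,1],[[0,-0.3,0.1],0,1],[[0,-0.5,0.1],0,1],[[0,-0.7,0.1],0,1],[[0,-0.9,0.1],0,1],[[0,-1.0,0.1],0,1]]}}

```text
time_s: 10.37
position: [0.5268, -0.0213, 0.0792]
ee_rot: [3.112, -0.001, 2.983]
wrist_force: [-5.7, 12.2, 13.6]
finger_gap: 0.002
grasp_force: 7.7
```

```bash
python3 - <<'E'
from h import *
stat()
w=snap("wrist");g=cv2.cvtColor(w["pixels"],cv2.COLOR_RGB2GRAY)
D=w2d(world(w))
m=(D[...,0]>3)&(D[...,0]<47);
# top profile vs y
ys=np.arange(10,-235,-1.0)
out=[]
for y in ys:
    k=m&(abs(D[...,1]-y)<.6)&(D[...,2]>-3)&(D[...,2]<45)
    out.append(round(float(np.median(D[k][:,2]))) if k.sum()>4 else -9)
print(list(zip(ys.astype(int).tolist(),out)))
E
```

```text
t 10.37 h,y,ht [  -1.8 -119.4   42.2] rpy [ 1.783e+02 -1.000e-01  1.709e+02] F h,y,z [-7.4 11.2 13.6] gap 0.002 q6 0.1
1cm h-> [-1.     0.008 -0.001] 1cm y-> [0.008 1.    0.03 ]
[(10, 36), (9, 36), (8, 36), (7, 36), (6, 36), (5, 30), (4, 29), (3, 29), (2, -9), (1, -9), (0, -9), (-1, 29), (-2, 29), (-3, 30), (-4, 30), (-5, 30), (-6, 30), (-7, 30), (-8, 31), (-9, 31), (-10, 32), (-11, 34), (-12, 34), (-13, 34), (-14, 33), (-15, 33), (-16, 33), (-17, 33), (-18, 33), (-19, 34), (-20, 34), (-21, 34), (-22, 34), (-23, 34), (-24, 33), (-25, 33), (-26, 32), (-27, 32), (-28, 34), (-29, 34), (-30, 34), (-31, 34), (-32, 33), (-33, 32), (-34, 31), (-35, 31), (-36, 31), (-37, 31), (-38, 30), (-39, 30), (-40, 30), (-41, 30), (-42, 29), (-43, 29), (-44, 30), (-45, 30), (-46, 31), (-47, 33), (-48, 34), (-49, 34), (-50, 34), (-51, 32), (-52, 31), (-53, 33), (-54, 34), (-55, 34), (-56, 34), (-57, 32), (-58, 31), (-59, 34), (-60, 34), (-61, 34), (-62, 34), (-63, 31), (-64, 30), (-65, 30), (-66, 30), (-67, 28), (-68, 29), (-69, 30), (-70, 30), (-71, 30), (-72, 30), (-73, 30), (-74, 30), (-75, 31), (-76,
[... 1177 characters left out ...]
 29), (-177, 30), (-178, 30), (-179, 30), (-180, 30), (-181, 31), (-182, 30), (-183, 31), (-184, 31), (-185, 33), (-186, 34), (-187, 34), (-188, 33), (-189, 33), (-190, 31), (-191, 31), (-192, 33), (-193, 34), (-194, 34), (-195, 34), (-196, 34), (-197, 34), (-198, 34), (-199, 33), (-200, 33), (-201, 33), (-202, 33), (-203, 33), (-204, 33), (-205, 34), (-206, 34), (-207, 33), (-208, 31), (-209, 31), (-210, 31), (-211, 30), (-212, 30), (-213, 30), (-214, 30), (-215, 30), (-216, 29), (-217, -9), (-218, -9), (-219, -9), (-220, -9), (-221, -9), (-222, -9), (-223, -9), (-224, -9), (-225, -9), (-226, -9), (-227, -9), (-228, -9), (-229, -9), (-230, -9), (-231, 1), (-232, 23), (-233, 24), (-234, 29)]
```

The joint has opened about 2 mm, so the hook is driving ros_3. I'll ease the press and keep going.

Request:
{"api": "arm_command", "payload": {"steps": [[[0,-0.1,-0.1],0,1],[[0,-0.3,-0.1],0,1],[[0,-0.5,-0.1],0,1],[[0,-0.7,-0.1],0,1],[[0,-0.9,-0.1],0,1],[[0,-1.1,-0.1],0,1],[[0,-1.1,-0.1],0,1]]}}

```text
time_s: 11.0
position: [0.5251, -0.0319, 0.0803]
ee_rot: [3.111, -0.001, 2.984]
wrist_force: [-6.3, 12.9, 16.5]
finger_gap: -0.0
grasp_force: 8.8
```

```bash
cat >> h.py <<'E'
def edges(c):
    "runs of the row in deck y: intervals where top z>26 in band x 5..45"
    D=w2d(world(c));m=(D[...,0]>3)&(D[...,0]<47);ys=np.arange(14,-262,-.5);r=[]
    for y in ys:
        k=m&(abs(D[...,1]-y)<.5)&(D[...,2]>-5)&(D[...,2]<48); r.append(np.median(D[k][:,2]) if k.sum()>4 else np.nan)
    r=np.array(r);lo=~(r>29.3)
    i=np.flatnonzero(lo);print("low at",[(float(ys[a]),None if np.isnan(r[a]) else int(r[a])) for a in i if True])
E
python3 - <<'E'
from h import *
stat();edges(snap("wrist"))
E
```

```text
t 11.0 h,y,ht [  -2.  -130.1   43.3] rpy [ 1.783e+02 -1.000e-01  1.710e+02] F h,y,z [-8.2 11.8 16.5] gap -0.0 q6 0.08
1cm h-> [-1.     0.008 -0.001] 1cm y-> [0.008 1.    0.031]
low at [(14.0, None), (13.5, None), (13.0, None), (12.5, None), (12.0, None), (11.5, None), (11.0, None), (10.5, None), (10.0, None), (9.5, None), (9.0, None), (8.5, None), (8.0, None), (7.5, None), (7.0, None), (6.5, None), (6.0, 23), (5.5, 24), (5.0, 24), (4.5, 25), (4.0, 25), (3.5, 25), (3.0, 25), (2.5, None), (2.0, None), (1.5, None), (1.0, None), (0.5, None), (0.0, None), (-0.5, None), (-1.0, None), (-1.5, 29), (-41.5, 29), (-42.0, 28), (-42.5, 29), (-66.5, 28), (-67.0, 28), (-67.5, 28), (-68.0, 28), (-108.0, 22), (-108.5, 20), (-109.0, 24), (-109.5, None), (-110.0, None), (-110.5, None), (-111.0, None), (-216.0, 29), (-216.5, None), (-217.0, None), (-217.5, None), (-218.0, None), (-218.5, None), (-219.0, None), (-219.5, None), (-220.0, None), (-220.5, None), (-221.0, None), (-221.5, None), (-222.0, None), (-222.5, None), (-223.0, None), (-223.5, None), (-224.0, None), (-224.5, None), (-225.0, None), (-225.5, None), (-226.0, None), (-226.5, None), (-227.0, None), (-227.5, None), (-228.0, None), (-228.5, None), (-229.0, 1), (-229.5, 0), (-230.0, 0), (-230.5, 0), (-231.0, 0), (-231.5, 0), (-232.0, 17), (-232.5, 23), (-233.0, 23), (-233.5, 23), (-251.5, None), (-252.0, None), (-252.5, None), (-253.0, None), (-253.5, None), (-254.0, None), (-254.5, None), (-255.0, None), (-255.5, None), (-256.0, None), (-256.5, None), (-257.0, None), (-257.5, None), (-258.0, None), (-258.5, None), (-259.0, None), (-259.5, None), (-260.0, None), (-260.5, None), (-261.0, None), (-261.5, None)]
```

The tip rode over the ring, so dragging from above isn't enough. A firmer way:
1. From the robot's side, push ros_3's near edge about 28 mm up the slope, with the fingertip ending in its slot.
2. Use the finger there to press ros_2's group to the cheek.
3. Grip ros_3 by its exposed sides, nudge the right group over with it and slide it back down.

Request:
{"api": "arm_command", "payload": {"steps": [[[0,0,-1.0],0,1],[[0,0,-2.5],0,1],[[1.4,-0.2,-2.5],0,1],[[2.8,-0.2,-1.5],0,1],[[2.8,-0.2,0.5],0,1],[[2.8,-0.2,2.2],0,1],[[2.8,-0.2,2.9],0,1],[[2.8,-0.2,2.9],0,1]]}}

```text
time_s: 11.72
position: [0.496, -0.0307, 0.0477]
ee_rot: [3.116, -0.005, 2.982]
wrist_force: [-0.3, 0.1, 0.2]
finger_gap: 0.001
grasp_force: 0.0
```

```bash
python3 - <<'E'
from h import *
stat()
E
```

```text
t 11.72 h,y,ht [ -30.9 -133.3   10.7] rpy [178.6  -0.3 170.9] F h,y,z [-0.4  0.1  0.2] gap 0.001 q6 0.08
1cm h-> [-1.     0.009 -0.004] 1cm y-> [0.009 1.    0.025]
```

Request:
{"api": "arm_command", "payload": {"steps": [[[-0.4,0,0],0,1],[[-0.8,0,0],0,1],[[-1.1,0,0],0,1],[[-1.4,0,0],0,1],[[-1.4,0,0],0,1]]}}

```text
time_s: 12.13
position: [0.5025, -0.0316, 0.0497]
ee_rot: [3.116, -0.02, 2.983]
wrist_force: [-51.5, 7.1, 31.1]
finger_gap: 0.002
grasp_force: 26.4
```

```bash
python3 - <<'E'
from h import *
stat()
D=w2d(world(snap("top")));m=(abs(D[...,2]-32)<4)&(D[...,1]>-148)&(D[...,1]<-116)&(D[...,0]<120)&(D[...,0]>-15)
print("ros_3 top x",np.percentile(D[m][:,0],[3,50,97]))
E
```

```text
t 12.13 h,y,ht [ -24.4 -133.2   12.7] rpy [178.5  -1.2 170.9] F h,y,z [-51.9  -0.7  31.1] gap 0.002 q6 0.08
1cm h-> [-1.     0.009 -0.02 ] 1cm y-> [0.008 1.    0.026]
ros_3 top x [35.63700952 44.37901504 50.88473715]
```

Too low: the tip met the ledge. I'll back off and raise it.

Request:
{"api": "arm_command", "payload": {"steps": [[[1.5,0,0],0,1],[[1.5,0,-0.6],0,1],[[1.5,0,-0.6],0,1]]}}

```text
time_s: 12.43
position: [0.4973, -0.0306, 0.0575]
ee_rot: [3.116, 0.001, 2.983]
wrist_force: [0.1, 0.7, 0.6]
finger_gap: -0.0
grasp_force: 0.0
```

Request:
{"api": "arm_command", "payload": {"steps": [[[-0.4,0,0],0,1],[[-0.7,0,0],0,1],[[-1.0,0,0],0,1],[[-1.3,0,0],0,1],[[-1.6,0,0],0,1],[[-1.6,0,0],0,1]]}}

```text
time_s: 12.93
position: [0.5027, -0.0315, 0.0559]
ee_rot: [3.115, -0.022, 2.983]
wrist_force: [-62.0, 8.6, 45.8]
finger_gap: 0.003
grasp_force: 31.5
```

```bash
python3 - <<'E'
from h import *
stat()
E
```

```text
t 12.93 h,y,ht [ -24.1 -133.1   18.9] rpy [178.5  -1.3 170.9] F h,y,z [-62.6  -0.8  45.8] gap 0.003 q6 0.08
1cm h-> [-1.     0.009 -0.022] 1cm y-> [0.008 1.    0.026]
```

The edge sticks to the finger, so a level push jams it into the deck. I'll back off and push parallel to the slope.

Request:
{"api": "arm_command", "payload": {"steps": [[[1.3,0,0],0,1],[[1.3,0,0.2],0,1]]}}

```text
time_s: 13.1
position: [0.4985, -0.0308, 0.0538]
ee_rot: [3.116, -0.002, 2.983]
wrist_force: [-0.6, 0.1, -0.7]
finger_gap: 0.001
grasp_force: 0.0
```

```bash
python3 - <<'E'
from h import *
stat()
E
```

```text
t 13.1 h,y,ht [ -28.4 -133.    16.8] rpy [ 1.785e+02 -1.000e-01  1.709e+02] F h,y,z [-0.6 -0.  -0.7] gap 0.001 q6 0.08
1cm h-> [-1.     0.009 -0.002] 1cm y-> [0.009 1.    0.026]
```

Request:
{"api": "arm_command", "payload": {"steps": [[[-0.3,0,0],0,1],[[-0.6,0,-0.1],0,1],[[-0.9,0,-0.3],0,1],[[-1.1,0,-0.45],0,1],[[-1.3,0,-0.6],0,1]]}}

```text
time_s: 13.52
position: [0.5106, -0.0331, 0.0584]
ee_rot: [3.116, -0.007, 2.983]
wrist_force: [-10.1, 1.2, 3.8]
finger_gap: 0.0
grasp_force: 5.1
```

```bash
python3 - <<'E'
from h import *
stat()
D=w2d(world(snap("top")));
for y0 in(-88,-132): 
    m=(abs(D[...,2]-32)<4)&(abs(D[...,1]-y0)<15)&(D[...,0]<120)&(D[...,0]>-15);print("top x",np.percentile(D[m][:,0],[3,50,97]))
E
```

```text
t 13.52 h,y,ht [ -16.1 -133.5   21.4] rpy [178.5  -0.4 170.9] F h,y,z [-10.2  -0.3   3.8] gap 0.0 q6 0.08
1cm h-> [-1.     0.009 -0.007] 1cm y-> [0.009 1.    0.025]
top x [ 8.53730199 36.63374255 49.95486971]
top x [45.38601236 56.04007267 61.58060984]
```

ros_3 is about 11 mm up the slope. I'll push on by about 18 mm.

Request:
{"api": "arm_command", "payload": {"steps": [[[-0.3,0,-0.18],0,1],[[-0.6,0,-0.36],0,1],[[-0.9,0,-0.54],0,1],[[-1.2,0,-0.72],0,1],[[-1.5,0,-0.9],0,1],[[-1.7,0,-1.0],0,1],[[-1.7,0,-1.0],0,1]]}}

```text
time_s: 14.15
position: [0.5285, -0.0362, 0.0687]
ee_rot: [3.116, -0.005, 2.983]
wrist_force: [-8.0, 1.2, 3.5]
finger_gap: 0.002
grasp_force: 3.8
```

```bash
python3 - <<'E'
from h import *
stat()
D=w2d(world(snap("top")));
for y0 in(-88,-132): 
    m=(abs(D[...,2]-32)<4)&(abs(D[...,1]-y0)<15)&(D[...,0]<120)&(D[...,0]>-15);print("top x",np.percentile(D[m][:,0],[3,50,97]))
w=snap("wrist");save(w,"w5.png",s=1.4)
E
```

```text
t 14.15 h,y,ht [   2.1 -133.8   31.7] rpy [178.5  -0.3 170.9] F h,y,z [-8.1  0.   3.5] gap 0.002 q6 0.08
1cm h-> [-1.     0.009 -0.004] 1cm y-> [0.009 1.    0.026]
top x [ 3.01499217 15.3330632  53.5511686 ]
top x [67.42036018 78.1103234  82.27816878]
```

View pics/w5.png

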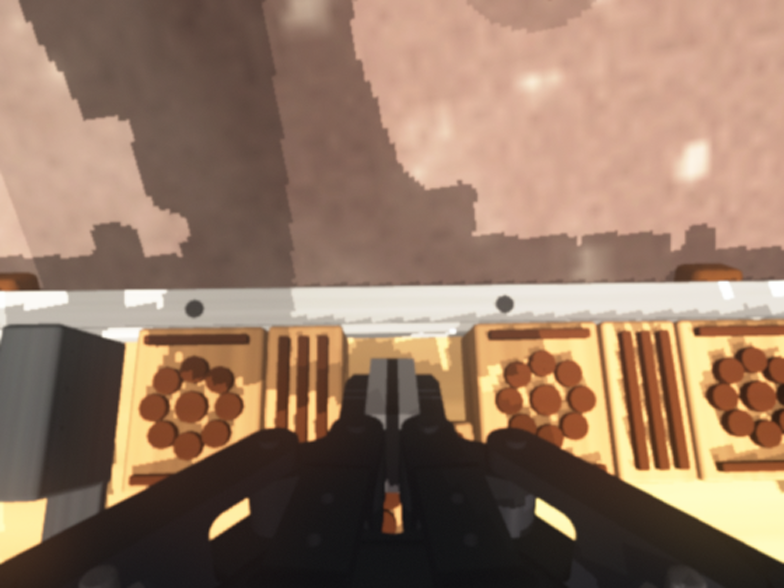

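The slot is open at (400,350): ros_3 is upslope and the neighbours are unmoved. I'll drop the finger a little and push the left group to the cheek.

Request:
{"api": "arm_command", "payload": {"steps": [[[0.4,0,0],0,1],[[0.4,0.5,0.6],0,1],[[0.4,1.0,1.2],0,1],[[0.4,1.3,1.2],0,1],[[0.4,1.5,1.2],0,1],[[0.4,1.7,1.2],0,1],[[0.4,1.8,1.2],0,1]]}}

```text
time_s: 14.83
position: [0.5275, -0.0172, 0.0576]
ee_rot: [3.116, -0.002, 2.983]
wrist_force: [-2.1, -2.3, -0.5]
finger_gap: -0.003
grasp_force: 1.2
```

```bash
python3 - <<'E'
from h import *
stat()
E
```

```text
t 14.83 h,y,ht [  -1.8 -115.3   20.6] rpy [ 1.786e+02 -1.000e-01  1.709e+02] F h,y,z [-1.7 -2.6 -0.5] gap -0.003 q6 0.11
1cm h-> [-1.     0.008 -0.002] 1cm y-> [0.008 1.    0.025]
```

Request:
{"api": "arm_command", "payload": {"steps": [[[0,0.2,0],0,1],[[0,0.3,0],0,1],[[0,0.4,0],0,1],[[0,0.4,0],0,1]]}}

```text
time_s: 15.17
position: [0.5279, -0.0137, 0.0576]
ee_rot: [3.117, -0.002, 2.983]
wrist_force: [-0.5, -3.4, -0.3]
finger_gap: 0.002
grasp_force: 2.1
```

```bash
python3 - <<'E'
from h import *
stat()
E
```

```text
t 15.17 h,y,ht [  -1.9 -111.7   20.6] rpy [ 1.786e+02 -1.000e-01  1.709e+02] F h,y,z [ 0.  -3.4 -0.3] gap 0.002 q6 0.12
1cm h-> [-1.     0.009 -0.002] 1cm y-> [0.009 1.    0.025]
```

Pushing at about 3 N and still moving, so the cheek isn't reached yet.

Request:
{"api": "arm_command", "payload": {"steps": [[[0,0.2,0],0,1],[[0,0.4,0],0,1],[[0,0.4,0],0,1]]}}

```text
time_s: 15.42
position: [0.5275, -0.0128, 0.0573]
ee_rot: [3.124, -0.004, 2.98]
wrist_force: [-5.4, -21.9, -0.7]
finger_gap: -0.0
grasp_force: 11.4
```

```bash
python3 - <<'E'
from h import *
stat()
D=w2d(world(snap("wrist")));ys=np.arange(14,-232,-1.)
m=(D[...,0]>4)&(D[...,0]<46);r=[]
for y in ys:
    k=m&(abs(D[...,1]-y)<.6)&(abs(D[...,2])<48);r.append(np.median(D[k][:,2]) if k.sum()>3 else -9)
print([(int(y),int(v)) for y,v in zip(ys,r) if v<29.5])
E
```

```text
t 15.42 h,y,ht [  -2.5 -110.9   20.3] rpy [179.   -0.2 170.8] F h,y,z [ -2.  -22.4  -0.7] gap -0.0 q6 0.13
1cm h-> [-1.     0.011 -0.003] 1cm y-> [0.011 1.    0.018]
[(14, -9), (13, -9), (12, -9), (11, -9), (10, -9), (9, -9), (8, -9), (7, -9), (6, -9), (-127, -9), (-128, 0), (-129, 0), (-130, 0), (-131, 0), (-132, 0), (-133, 0), (-134, 0), (-135, 0), (-136, 0), (-137, 0), (-138, 0), (-139, 0), (-140, 0), (-141, 0), (-142, 0), (-143, 0), (-144, 0), (-145, 0), (-146, 0), (-147, 0), (-148, 0), (-149, 0), (-150, 13), (-151, 19), (-175, 28), (-176, 28), (-216, 29), (-217, -9), (-218, -9), (-219, -9), (-220, -9), (-221, -9), (-222, -9), (-223, -9), (-224, -9), (-225, -9), (-226, -9), (-227, -9), (-228, -9), (-229, -9), (-230, -9), (-231, -9)]
```

The left group is home against the cheek: 22 N, with ros_2's right face at about y = -97.5. Now I'll push the right group over.

Request:
{"api": "arm_command", "payload": {"steps": [[[0,-1,0],0,1],[[0,-2,0],0,1],[[0,-2.9,0],0,1],[[0,-3.2,0],0,1],[[0,-3.5,0],0,1],[[0,-3.8,0],0,1],[[0,-4.1,0],0,1],[[0,-4.4,0],0,1],[[0,-4.7,0],0,1],[[0,-4.7,0],0,1]]}}

```text
time_s: 16.3
position: [0.5216, -0.0556, 0.0571]
ee_rot: [3.115, -0.001, 2.983]
wrist_force: [-0.6, 4.2, 4.1]
finger_gap: -0.001
grasp_force: 2.5
```

```bash
python3 - <<'E'
from h import *
stat()
D=w2d(world(snap("wrist")));ys=np.arange(14,-240,-1.)
m=(D[...,0]>4)&(D[...,0]<46);r=[]
for y in ys:
    k=m&(abs(D[...,1]-y)<.6)&(abs(D[...,2])<48);r.append(np.median(D[k][:,2]) if k.sum()>3 else -9)
print([(int(y),int(v)) for y,v in zip(ys,r) if v<29.5])
D=w2d(world(snap("top")))
m=(abs(D[...,2]-31)<4)&(D[...,1]<-95)&(D[...,1]>-170)&(D[...,0]<120)&(D[...,0]>60);print("ros_3",np.percentile(D[m],[3,50,97],axis=0))
E
```

```text
t 16.3 h,y,ht [  -1.9 -154.1   20.1] rpy [ 1.784e+02 -1.000e-01  1.709e+02] F h,y,z [-1.2  4.1  4.1] gap -0.001 q6 0.04
1cm h-> [-1.     0.008 -0.001] 1cm y-> [0.008 1.    0.027]
[(14, -9), (13, -9), (12, -9), (11, -9), (10, -9), (9, -9), (8, -9), (7, -9), (6, -9), (5, -9), (4, -9), (3, -9), (2, -9), (1, -9), (0, -9), (-1, -9), (-2, -9), (-3, -9), (-4, -9), (-5, -9), (-6, -9), (-7, -9), (-8, -9), (-9, -9), (-10, -9), (-11, -9), (-12, -9), (-13, -9), (-14, -9), (-15, -9), (-16, -9), (-17, -9), (-18, -9), (-19, -9), (-20, -9), (-21, -9), (-22, -9), (-23, -9), (-24, -9), (-25, -9), (-26, -9), (-27, -9), (-28, -9), (-29, -9), (-30, -9), (-31, -9), (-32, -9), (-33, -9), (-34, -9), (-35, -9), (-39, -9), (-100, 21), (-101, 16), (-102, 0), (-103, 0), (-104, 0), (-105, 0), (-106, 0), (-107, 0), (-108, 0), (-109, 0), (-110, 0), (-111, 0), (-112, 0), (-113, 0), (-114, 0), (-115, 0), (-116, 0), (-117, 0), (-118, 0), (-119, 0), (-120, 0), (-121, 0), (-122, 0), (-123, 0), (-124, 0), (-125, 0), (-126, 0), (-127, 0), (-128, 0), (-129, 0), (-130, 0), (-131, 0), (-132, 0), (-133, 0), (-134, 0), (-135, 0), (-136, 0), (-137, 0), (-138, 0), (-139, 0), (-140, 1), (-141, -9), (-193, 29)]
ros_3 [[  61.29720729 -140.87521096   27.34282987]
 [  72.19569097 -121.5902007    30.76903644]
 [  83.24635264 -102.99797373   34.59755606]]
```

The left and right groups are now about 69 mm apart (y -99.5 to -168.5). I'll lift out, open, and go above ros_3 to grip its sides behind the row.

Request:
{"api": "arm_command", "payload": {"steps": [[[0.2,0.3,-2],0,1],[[0.2,0.3,-5],0,0],[[-2,1.5,-7],0,-1],[[-5.15,3.2,-7],0,-1],[[-5.15,3.2,-7],0,-1],[[-5.15,3.2,-7],0,-1],[[-5.15,3.2,-7],0,-1]]}}

```text
time_s: 16.98
position: [0.5764, -0.0344, 0.1264]
ee_rot: [3.117, -0.004, 2.983]
wrist_force: [-1.4, -0.8, 0.2]
finger_gap: 0.85
grasp_force: 0.0
```

```bash
python3 - <<'E'
from h import *
stat()
w=snap("wrist");D=w2d(world(w))
m=(D[...,2]>28)&(D[...,2]<36)&(D[...,1]<-92)&(D[...,1]>-180)&(D[...,0]<120)&(D[...,0]>0)
for nm,k in(("ros_3 part",m&(D[...,0]>52)),("all",m)):
    q=D[k]; print(nm,len(q),np.percentile(q,[1,50,99],axis=0).round(1).tolist())
# slot: deck-level between
k=m&(D[...,0]>34)&(D[...,0]<80)&(D[...,1]<-101)&(D[...,1]>-166)
if k.sum(): print(cv2.minAreaRect(D[k][:,:2].astype(np.float32)))
save(w,"w6.png",s=1.4)
E
```

```text
t 16.98 h,y,ht [  49.1 -125.    89.4] rpy [178.6  -0.2 170.9] F h,y,z [-1.2 -1.   0.2] gap 0.85 q6 0.09
1cm h-> [-1.     0.009 -0.004] 1cm y-> [0.008 1.    0.025]
ros_3 part 4284 [[52.3, -146.6, 28.8], [67.2, -127.5, 30.9], [82.2, -106.7, 35.4]]
all 10106 [[2.4, -179.5, 28.6], [47.4, -129.4, 30.7], [81.3, -92.6, 35.3]]
((56.78453063964844, -127.6725082397461), (49.4617919921875, 40.106101989746094), 6.826509952545166)
```

View pics/w6.png

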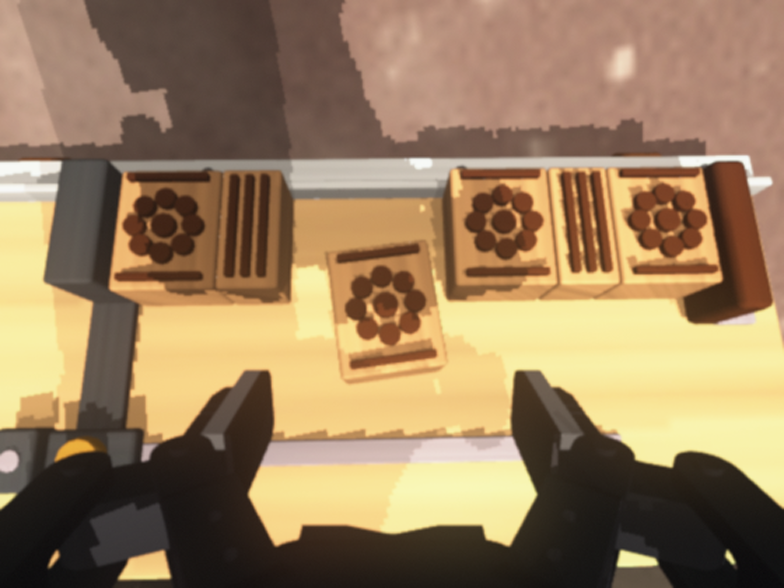

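The view shows ros_3 standing clear at (387,310), turned about 7°. The slot runs between bar_2 (255,235) and ros_2 (500,230). I'll descend and grip, which will square it up.

Request:
{"api": "arm_command", "payload": {"steps": [[[0,-0.2,2.5],0,-1],[[0,-0.2,4.5],0,-1],[[0,-0.2,5.6],0,-1],[[0,-0.2,5.6],0,-0.4],[[0,-0.2,5.6],0,0.2],[[0,-0.2,5.6],0,0.2],[[0,-0.2,5.6],0,0.2],[[0,-0.2,5.6],0,0.2],[[0,-0.2,5.6],0,0.2]], "grip_force": 25}}

```text
time_s: 17.78
position: [0.5774, -0.0348, 0.073]
ee_rot: [3.116, -0.0, 2.983]
wrist_force: [-3.3, 1.0, 7.0]
finger_gap: 0.491
grasp_force: 24.6
```

```bash
python3 - <<'E'
from h import *
stat()
E
```

```text
t 17.78 h,y,ht [  50.2 -125.2   36. ] rpy [178.5  -0.  170.9] F h,y,z [-3.4  0.5  7. ] gap 0.491 q6 0.09
1cm h-> [-1.     0.009  0.   ] 1cm y-> [0.009 1.    0.026]
```

Gripped, with the tips lightly on the deck. I'll ease up and carry it right to just short of bar_2.

Request:
{"api": "arm_command", "payload": {"steps": [[[0,0,-0.15],0,0.2],[[0,-0.5,-0.15],0,0.2],[[0,-1.0,-0.15],0,0.2],[[0,-1.5,-0.15],0,0.2],[[0,-1.9,-0.15],0,0.2],[[0,-2.2,-0.15],0,0.2],[[0,-2.2,-0.15],0,0.2]]}}

```text
time_s: 18.37
position: [0.5742, -0.0562, 0.0732]
ee_rot: [3.113, 0.0, 2.983]
wrist_force: [0.1, 6.5, 5.1]
finger_gap: 0.467
grasp_force: 24.5
```

```bash
cat >> h.py <<'E'
def blk(D,x0,x1,y0,y1):
    k=(D[...,2]>28)&(D[...,2]<36)&(D[...,1]<y1)&(D[...,1]>y0)&(D[...,0]<x1)&(D[...,0]>x0)
    q=D[k];return len(q),np.percentile(q,[1,50,99],axis=0).round(1).tolist() if len(q) else None
E
python3 - <<'E'
from h import *
stat()
D=w2d(world(snap("wrist")))
print(blk(D,20,49,-172,-120),blk(D,4,20,-200,-130))
E
```

```text
t 18.37 h,y,ht [  50.2 -146.9   36.2] rpy [178.4   0.  170.9] F h,y,z [-0.9  6.5  5.1] gap 0.467 q6 0.05
1cm h-> [-1.     0.009  0.   ] 1cm y-> [0.009 1.    0.028]
(5109, [[22.9, -171.7, 28.6], [39.4, -151.3, 30.6], [48.8, -129.7, 35.4]]) (2765, [[4.2, -199.8, 28.6], [12.1, -184.6, 30.8], [19.8, -169.3, 35.3]])
```

Squared up and touching bar_2. I'll release, rise, close the fingers, and come down behind ros_3's rear face.

Request:
{"api": "arm_command", "payload": {"steps": [[[0,0.05,-0.05],0,-0.2],[[0,0.05,-0.05],0,-0.6],[[0,0.05,-1],0,-0.6],[[0,0.05,-4],0,-0.6],[[-2,0,-5.5],0,0.5],[[-3.4,0,-5.5],0,1],[[-3.4,0,-5.5],0,1],[[-3.4,0,-5.5],0,1],[[-3.4,0,-5.5],0,1]]}}

```text
time_s: 19.17
position: [0.606, -0.0633, 0.1265]
ee_rot: [3.116, -0.004, 2.983]
wrist_force: [0.1, 0.2, -0.5]
finger_gap: 0.091
grasp_force: 0.0
```

```bash
python3 - <<'E'
from h import *
stat()
D=w2d(world(snap("wrist")))
k=(D[...,2]>28)&(D[...,2]<36)&(D[...,1]<-110)&(D[...,1]>-167)&(D[...,0]<110)&(D[...,0]>3)
print(cv2.minAreaRect(D[k][:,:2].astype(np.float32)),blk(D,52,110,-180,-110),"bar2",blk(D,4,20,-192,-150))
E
```

```text
t 19.17 h,y,ht [  82.7 -149.1   89.5] rpy [178.5  -0.2 170.9] F h,y,z [ 0.   0.2 -0.5] gap 0.091 q6 0.04
1cm h-> [-1.     0.009 -0.003] 1cm y-> [0.009 1.    0.026]
((54.357791900634766, -147.79417419433594), (50.9202766418457, 38.50118637084961), 0.23721930384635925) (4320, [[52.4, -167.9, 28.6], [66.2, -148.8, 30.9], [79.3, -129.2, 35.4]]) bar2 (1141, [[4.3, -191.8, 29.0], [12.1, -179.8, 31.9], [19.8, -169.3, 35.3]])
```

Request:
{"api": "arm_command", "payload": {"steps": [[[0,0,1.5],0,1],[[0,0,3.15],0,1],[[0,0,3.15],0,1],[[0.5,0,3.4],0,1],[[0.9,0,3.65],0,1],[[1.3,0,3.9],0,1],[[1.7,0,4.1],0,1],[[2.1,0,4.35],0,1],[[2.5,0,4.55],0,1],[[2.9,0,4.8],0,1],[[3.3,0,5.0],0,1],[[3.3,0,5.0],0,1]]}}

```text
time_s: 20.22
position: [0.5734, -0.0566, 0.0767]
ee_rot: [3.116, -0.003, 2.983]
wrist_force: [0.7, 0.1, -0.3]
finger_gap: -0.002
grasp_force: 0.0
```

```bash
python3 - <<'E'
from h import *
stat()
D=w2d(world(snap("wrist")))
print("ros3",blk(D,-5,48,-166,-110),"ros2",blk(D,-5,48,-95,-65))
E
```

```text
t 20.22 h,y,ht [  49.5 -147.3   39.7] rpy [178.5  -0.2 170.9] F h,y,z [ 0.6  0.2 -0.3] gap -0.002 q6 0.05
1cm h-> [-1.     0.009 -0.003] 1cm y-> [0.008 1.    0.026]
ros3 (9002, [[4.7, -165.6, 28.9], [27.8, -147.1, 30.9], [47.1, -128.2, 35.3]]) ros2 (7734, [[-0.2, -94.8, 29.0], [26.1, -81.0, 32.9], [47.6, -65.4, 35.4]])
```

Request:
{"api": "arm_command", "payload": {"steps": [[[0.2,0,0.12],0,1],[[0.4,0,0.23],0,1],[[0.5,0,0.29],0,1],[[0.6,0,0.34],0,1],[[0.6,0,0.34],0,1]]}}

```text
time_s: 20.68
position: [0.5682, -0.0557, 0.0737]
ee_rot: [3.116, -0.002, 2.983]
wrist_force: [-0.5, -1.1, -0.5]
finger_gap: -0.001
grasp_force: 0.0
```

```bash
python3 - <<'E'
from h import *
stat()
D=w2d(world(snap("wrist")))
print("ros3",blk(D,-5,48,-166,-110),"ros2",blk(D,-5,48,-95,-65))
E
```

```text
t 20.68 h,y,ht [  44.3 -147.2   36.7] rpy [ 1.785e+02 -1.000e-01  1.709e+02] F h,y,z [-0.3 -1.2 -0.5] gap -0.001 q6 0.05
1cm h-> [-1.     0.009 -0.002] 1cm y-> [0.009 1.    0.026]
ros3 (10358, [[0.5, -165.6, 29.0], [25.9, -147.1, 31.0], [47.6, -128.2, 35.4]]) ros2 (7964, [[-0.1, -94.7, 29.1], [26.1, -81.0, 32.9], [47.6, -65.4, 35.4]])
```

Request:
{"api": "arm_command", "payload": {"steps": [[[0.1,0,0.06],0,1],[[0.25,0,0.14],0,1],[[0.25,0,0.14],0,1]]}}

```text
time_s: 20.98
position: [0.5676, -0.0552, 0.0736]
ee_rot: [3.115, 0.002, 2.983]
wrist_force: [4.6, 1.2, 4.7]
finger_gap: 0.001
grasp_force: 3.3
```

```bash
python3 - <<'E'
from h import *
stat()
D=w2d(world(snap("wrist")))
print("ros3",blk(D,-5,48,-166,-110),"ros2",blk(D,-5,48,-95,-65))
ys=np.arange(-90,-136,-1.);m=(D[...,0]>4)&(D[...,0]<40);r=[]
for y in ys:
    k=m&(abs(D[...,1]-y)<.6)&(abs(D[...,2])<48);r.append(int(np.median(D[k][:,2])) if k.sum()>3 else -9)
print(list(zip(ys.astype(int).tolist(),r)))
# bar_3 recheck and grasp pose
D3=world(snap("top"));m=(abs(D3[...,2]-.032)<.008)&(np.hypot(D3[...,0]-.4732,D3[...,1]-.356)<.045)
print("bar3",cv2.minAreaRect((D3[m][:,:2]*1000).astype(np.float32)))
E
```

```text
t 20.98 h,y,ht [  43.5 -146.8   36.6] rpy [1.785e+02 1.000e-01 1.709e+02] F h,y,z [4.4 1.9 4.7] gap 0.001 q6 0.05
1cm h-> [-1.     0.008  0.002] 1cm y-> [0.008 1.    0.026]
ros3 (10501, [[-0.3, -165.6, 29.1], [25.8, -147.0, 31.1], [47.5, -127.9, 35.5]]) ros2 (7973, [[-0.2, -94.7, 29.1], [25.9, -81.0, 33.0], [47.6, -65.4, 35.4]])
[(-90, 33), (-91, 33), (-92, 31), (-93, 30), (-94, 30), (-95, 30), (-96, 30), (-97, 30), (-98, 30), (-99, 30), (-100, 20), (-101, 15), (-102, 0), (-103, 0), (-104, 0), (-105, 0), (-106, 0), (-107, 0), (-108, 0), (-109, 0), (-110, 0), (-111, 0), (-112, 0), (-113, 0), (-114, 0), (-115, 0), (-116, 0), (-117, 0), (-118, 0), (-119, 0), (-120, 0), (-121, 0), (-122, 0), (-123, 0), (-124, -9), (-125, -9), (-126, -9), (-127, 29), (-128, 30), (-129, 30), (-130, 30), (-131, 30), (-132, 30), (-133, 30), (-134, 30), (-135, 30)]
bar3 ((473.834228515625, 355.9119567871094), (24.772794723510742, 49.62938690185547), 57.69626235961914)
```

ros_3 is seated: 4.4 N on the ledge and level with ros_2. The gap is y -99.7 to -127.5, about 28 mm. Next I fetch bar_3.

Request:
{"api": "arm_command", "payload": {"steps": [[[-0.5,0,-2],0,1],[[-0.5,0,-6],0,0],[[1,4,-9],0.1,-0.4],[[3,8,-9],0.2,-0.4],[[5,12,-9],0.3,-0.4],[[7,16,-9],0.4,-0.4],[[9,20,-8],0.4,-0.4],[[11,24,-7],0.4,-0.4],[[12,28,-6],0.4,-0.4],[[13.5,32,-5],0.4,-0.4],[[14.5,36,-4],0.4,-0.4],[[15.4,39.3,-3.6],0.4,-0.4]]}}

```text
time_s: 22.08
position: [0.4773, 0.3363, 0.1214]
ee_rot: [3.119, -0.012, 2.583]
wrist_force: [0.4, -0.8, -0.4]
finger_gap: 0.702
grasp_force: 0.0
```

Request:
{"api": "arm_command", "payload": {"steps": [[[0,0,0],0,-0.4],[[0,0,0],0,-0.4]]}}

```text
time_s: 22.25
position: [0.4773, 0.3362, 0.121]
ee_rot: [3.12, -0.013, 2.587]
wrist_force: [0.5, 0.0, 1.0]
finger_gap: 0.695
grasp_force: 0.0
```

```bash
python3 - <<'E'
from h import *
stat();t,r=tcp();print(t)
w=snap("wrist");W=world(w)
k=(abs(W[...,2]-.032)<.006)&(np.hypot(W[...,0]-.474,W[...,1]-.356)<.045)
rc=cv2.minAreaRect((W[k][:,:2]*1000).astype(np.float32));print(k.sum(),rc,"ztop",np.median(W[k][:,2]))
c=np.array([rc[0][0]/1000,rc[0][1]/1000,.004]);print("shift",go(c),"tool y ang",np.degrees(np.arctan2(*r.apply([0,1,0])[1::-1])))
save(w,"w7.png",s=1.4)
E
```

```text
t 22.25 h,y,ht [-104.3  226.7   84. ] rpy [178.8  -0.7 148.2] F h,y,z [0.5 0.1 1. ] gap 0.695 q6 1.16
1cm h-> [-0.919  0.394 -0.003] 1cm y-> [0.394 0.919 0.025]
[0.47726504 0.33621256 0.12095169]
2458 ((472.03857421875, 352.8023986816406), (24.022872924804688, 50.329559326171875), 57.6980094909668) ztop 0.03106242969400272
shift [ 1.28966893  0.95070637 11.79056782] tool y ang 58.18299049595255
```

bar_3 is measured from close by: 24x50 mm, and the finger closing axis agrees within 0.5°. I'll descend and grip it.

Request:
{"api": "arm_command", "payload": {"steps": [[[1.3,0.95,3],0,-0.4],[[1.3,0.95,6.5],0,-0.4],[[1.3,0.95,9.5],0,-0.4],[[1.3,0.95,11.5],0,-0.4],[[1.3,0.95,11.8],0,-0.4],[[1.3,0.95,11.8],0,0.1],[[1.3,0.95,11.8],0,0.6],[[1.3,0.95,11.8],0,0.6],[[1.3,0.95,11.8],0,0.6],[[1.3,0.95,11.8],0,0.6]], "grip_force": 20}}

```text
time_s: 23.13
position: [0.474, 0.3529, 0.0067]
ee_rot: [3.116, -0.01, 2.583]
wrist_force: [0.4, -2.8, 7.3]
finger_gap: 0.271
grasp_force: 25.8
```

```bash
python3 - <<'E'
from h import *
stat();print(tcp()[0])
E
```

```text
t 23.13 h,y,ht [-110.   242.6  -30.3] rpy [178.5  -0.6 148. ] F h,y,z [ 0.8 -2.7  7.3] gap 0.271 q6 1.19
1cm h-> [-0.918  0.398  0.001] 1cm y-> [0.398 0.917 0.028]
[0.47397966 0.35286179 0.00672882]
```

Gripped, but the tips touch the table, which is too low on the block to lay it on the slope later. I'll regrip 7 mm higher.

Request:
{"api": "arm_command", "payload": {"steps": [[[0,0,0],0,0.3],[[0,0,-0.4],0,0.2],[[0,0,-1.0],0,0.2],[[0,0,-1.0],0,0.6],[[0,0,-1.0],0,0.6],[[0,0,-1.0],0,0.6],[[0,0,-1.0],0,0.6]]}}

```text
time_s: 23.72
position: [0.4731, 0.3527, 0.0161]
ee_rot: [3.117, -0.011, 2.583]
wrist_force: [-2.9, -0.9, 9.7]
finger_gap: 0.272
grasp_force: 23.0
```

```bash
python3 - <<'E'
from h import *
stat();print(tcp()[0])
E
```

```text
t 23.72 h,y,ht [-110.9  242.3  -20.9] rpy [178.6  -0.6 148. ] F h,y,z [-2.7 -1.3  9.7] gap 0.272 q6 1.19
1cm h-> [-0.918  0.397 -0.   ] 1cm y-> [0.397 0.917 0.027]
[0.47313145 0.35267671 0.01607346]
```

The upward force is only the pads swinging down as they close, and the grip is secure. I'll lift and carry the bar to above the deck, upslope of the gap, turning it in line.

Request:
{"api": "arm_command", "payload": {"steps": [[[0,0,-3],0,0.6],[[0,0,-7],0,0.6],[[-1,-1,-11],0,0.6],[[-3,-3,-14],-0.1,0.6],[[-6,-5.5,-14],-0.2,0.6],[[-9,-8,-14],-0.3,0.6],[[-12.5,-10.7,-14],-0.405,0.6],[[-16,-13.5,-14],-0.405,0.6],[[-19.5,-16.5,-14],-0.405,0.6],[[-23,-19.7,-14],-0.405,0.6],[[-26.5,-22.7,-14],-0.405,0.6],[[-30.1,-25.7,-13.5],-0.405,0.6]]}}

```text
time_s: 24.72
position: [0.5839, -0.0063, 0.1431]
ee_rot: [3.116, -0.001, 2.988]
wrist_force: [1.1, 1.1, 0.0]
finger_gap: 0.274
grasp_force: 21.7
```

Request:
{"api": "arm_command", "payload": {"steps": [[[0,0,0],0,0.6],[[0,0,0],0,0.6]]}}

```text
time_s: 24.88
position: [0.5837, -0.0064, 0.1418]
ee_rot: [3.116, -0.003, 2.984]
wrist_force: [0.1, 0.5, -1.4]
finger_gap: 0.275
grasp_force: 21.7
```

```bash
python3 - <<'E'
from h import *
stat()
w=snap("wrist");W=world(w);D=w2d(W);save(w,"w8.png",s=1.4)
t,r=tcp();T=r.inv().apply((W-t).reshape(-1,3)).reshape(W.shape)*1000
k=(abs(T[...,1])<14)&(abs(T[...,0])<30)&(T[...,2]>-40)&(T[...,2]<25)
q=T[k];print(len(q),np.percentile(q,[1,50,99],axis=0).round(1).tolist())
ys=np.arange(-90,-140,-1.);m=(D[...,0]>4)&(D[...,0]<40);rr=[]
for y in ys:
    k=m&(abs(D[...,1]-y)<.6)&(abs(D[...,2])<48);rr.append(int(np.median(D[k][:,2])) if k.sum()>3 else -9)
print([(int(y),v) for y,v in zip(ys,rr) if v<29])
E
```

```text
t 24.88 h,y,ht [ 52.1 -96.2 104.8] rpy [178.5  -0.2 171. ] F h,y,z [ 0.   0.5 -1.4] gap 0.275 q6 0.13
1cm h-> [-1.     0.007 -0.003] 1cm y-> [0.007 1.    0.026]
8533 [[-22.6, -13.7, -38.4], [8.2, -0.4, -14.9], [26.2, 13.3, 11.5]]
[(-101, 0), (-102, 0), (-103, 0), (-104, 0), (-105, 0), (-106, 0), (-107, 0), (-108, 0), (-109, 0), (-110, 0), (-111, 0), (-112, 0), (-113, 0), (-114, 0), (-115, 0), (-116, 0), (-117, 0), (-118, 0), (-119, 0), (-120, 0), (-121, 0), (-122, 0), (-123, 0), (-124, 0), (-125, 0), (-126, 0), (-127, 15)]
```

View pics/w8.png

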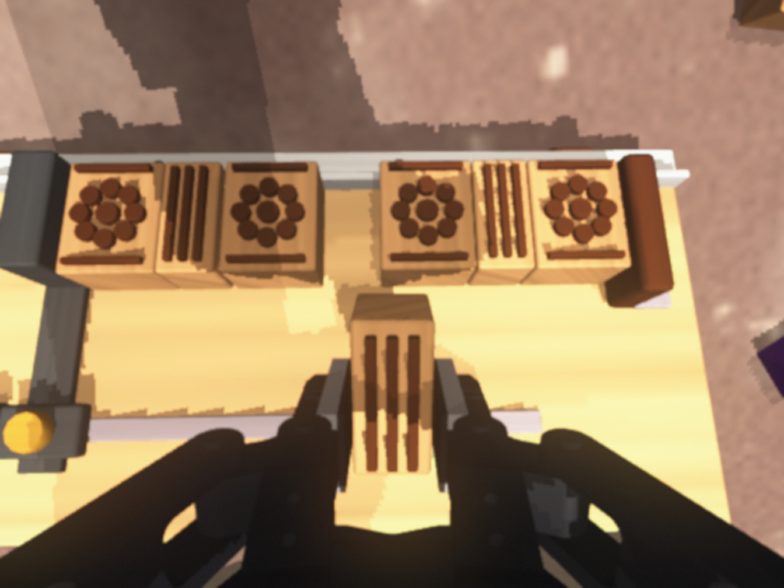

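The picture shows bar_3 held square and face up at (393,390). The gap is between ros_3 (270,215) and ros_2 (428,215), y -100 to -127.5. I'll line up with its middle and lay the bar onto the slope, rear edge first.

Request:
{"api": "arm_command", "payload": {"steps": [[[-1.1,-1.74,1],0,0.6],[[-1.1,-1.74,2.3],0,0.6],[[-1.1,-1.74,3.2],0,0.6],[[-1.1,-1.74,3.2],0,0.6]]}}

```text
time_s: 25.27
position: [0.5904, -0.0209, 0.1074]
ee_rot: [3.116, -0.006, 2.989]
wrist_force: [-0.7, 0.6, -0.7]
finger_gap: 0.275
grasp_force: 21.7
```

```bash
python3 - <<'E'
from h import *
stat()
E
```

```text
t 25.27 h,y,ht [  61.  -109.5   70.4] rpy [178.5  -0.3 171.3] F h,y,z [-0.8  0.5 -0.7] gap 0.275 q6 0.1
1cm h-> [-1.     0.002 -0.006] 1cm y-> [0.002 1.    0.026]
```

Request:
{"api": "arm_command", "payload": {"steps": [[[0.3,0,0.5],0,0.6],[[0.5,0,0.9],0,0.6],[[0.75,0,1.3],0,0.6],[[1.0,0,1.7],0,0.6],[[1.2,0,2.0],0,0.6],[[1.2,0,2.0],0,0.6]]}}

```text
time_s: 25.77
position: [0.5837, -0.0201, 0.0958]
ee_rot: [3.115, 0.011, 2.988]
wrist_force: [3.9, -1.7, 24.0]
finger_gap: 0.277
grasp_force: 25.4
```

```bash
python3 - <<'E'
from h import *
stat()
w=snap("wrist");D=w2d(world(w));t,r=tcp();
k=(D[...,0]>30)&(D[...,0]<90)&(D[...,2]>8)&(D[...,2]<70)&(abs(D[...,1]+113.5)<9)
for x in range(40,95,6):
    j=k&(abs(D[...,0]-x)<2)
    print(x,j.sum(),np.percentile(D[...,2][j],[10,50,90]).round(1) if j.sum()>3 else "")
E
```

```text
t 25.77 h,y,ht [  54.2 -109.7   58.8] rpy [178.5   0.6 171.2] F h,y,z [ 4.1 -1.1 24. ] gap 0.277 q6 0.11
1cm h-> [-1.     0.003  0.011] 1cm y-> [0.004 1.    0.027]
40 0 
46 37 [23.9 24.7 25.3]
52 207 [29.6 32.9 35.9]
58 287 [41.7 45.  47.8]
64 466 [46.4 47.7 49.6]
70 508 [43.4 47.4 49.6]
76 483 [40.3 44.3 46.5]
82 470 [37.2 41.3 43.3]
88 447 [34.1 38.3 40.3]
94 0
```

The pads hold the bar too stiffly to tilt it by pressing, and y is 4 mm off. I'll ease up, correct y, and open just enough (about 2 mm) for the bar to settle flat between the fingers as guides.

Request:
{"api": "arm_command", "payload": {"steps": [[[-0.5,0,-1.0],0,0.6],[[-0.9,-0.41,-1.4],0,0.6],[[-0.9,-0.41,-1.3],0,0.6]]}}

```text
time_s: 26.07
position: [0.5891, -0.0261, 0.1041]
ee_rot: [3.116, 0.0, 2.988]
wrist_force: [-0.1, -0.6, -0.5]
finger_gap: 0.277
grasp_force: 22.3
```

```bash
python3 - <<'E'
from h import *
stat()
E
```

```text
t 26.07 h,y,ht [  60.4 -114.9   67.1] rpy [178.5   0.  171.2] F h,y,z [-0.  -0.6 -0.5] gap 0.277 q6 0.1
1cm h-> [-1.     0.004  0.   ] 1cm y-> [0.004 1.    0.026]
```

Request:
{"api": "arm_command", "payload": {"steps": [[[0.1,0.12,0.2],0,0.6],[[0.2,0.12,0.4],0,0.6],[[0.2,0.12,0.4],0,0.42],[[0.2,0.12,0.4],0,0.38],[[0.2,0.12,0.4],0,0.36],[[0.2,0.12,0.4],0,0.36],[[0.2,0.12,0.4],0,0.36]]}}

```text
time_s: 26.65
position: [0.5864, -0.0241, 0.0988]
ee_rot: [3.116, -0.002, 2.988]
wrist_force: [0.6, -0.4, 0.3]
finger_gap: 0.323
grasp_force: 0.0
```

```bash
cat >> h.py <<'E'
def barprof(yc=-113.5,w=8):
    c=snap("wrist");D=w2d(world(c))
    k=(D[...,2]>8)&(D[...,2]<70)&(abs(D[...,1]-yc)<w)
    print([(x,np.percentile(D[...,2][j],[20,50,85]).round(0).astype(int).tolist()) for x in range(-4,110,6) for j in [k&(abs(D[...,0]-x)<2)] if j.sum()>5])
    return c,D
E
python3 - <<'E'
from h import *
stat();barprof()
E
```

```text
t 26.65 h,y,ht [  57.5 -113.2   61.8] rpy [ 1.785e+02 -1.000e-01  1.712e+02] F h,y,z [ 0.7 -0.2  0.3] gap 0.323 q6 0.1
1cm h-> [-1.     0.004 -0.002] 1cm y-> [0.003 1.    0.026]
[(-4, [11, 12, 13]), (44, [30, 31, 34]), (50, [30, 34, 35]), (56, [30, 34, 35]), (62, [30, 34, 35]), (68, [30, 34, 35]), (74, [30, 33, 35]), (80, [30, 34, 35]), (86, [30, 31, 34]), (92, [29, 30, 30])]
```

bar_3 lies flat on the deck (top at 30–34 mm all along, x 42–92) with its front already in the mouth of the gap. I'll release, go behind it and slide it in.

Request:
{"api": "arm_command", "payload": {"steps": [[[0,0,0],0,0.1],[[0,0,-1],0,0.1],[[0,0,-3.5],0,0.1],[[-1.5,-0.05,-4],0,0.5],[[-3,-0.05,-4],0,1],[[-3,-0.05,-4],0,1],[[-3,-0.05,-2],0,1],[[-3,-0.05,-0.3],0,1],[[-3,-0.05,-0.3],0,1]]}}

```text
time_s: 27.45
position: [0.6141, -0.0291, 0.0985]
ee_rot: [3.116, -0.007, 2.988]
wrist_force: [0.1, 0.3, -1.1]
finger_gap: 0.001
grasp_force: 0.0
```

```bash
python3 - <<'E'
from h import *
stat();barprof()
E
```

```text
t 27.45 h,y,ht [  85.6 -114.1   61.5] rpy [178.6  -0.4 171.2] F h,y,z [ 0.1  0.3 -1.1] gap 0.001 q6 0.09
1cm h-> [-1.     0.004 -0.007] 1cm y-> [0.004 1.    0.025]
[(-4, [12, 12, 13]), (44, [30, 31, 34]), (50, [30, 34, 35]), (56, [31, 34, 35]), (62, [30, 34, 35]), (68, [30, 34, 35]), (74, [30, 34, 35]), (80, [30, 34, 35]), (86, [30, 31, 34]), (92, [14, 22, 29]), (98, [21, 22, 23]), (104, [28, 30, 33])]
```

Request:
{"api": "arm_command", "payload": {"steps": [[[0.4,0,0.23],0,1],[[0.8,0,0.46],0,1],[[1.2,0,0.7],0,1],[[1.6,0,0.92],0,1],[[2.0,0,1.15],0,1],[[2.4,0,1.38],0,1],[[2.8,0,1.6],0,1],[[3.2,0,1.85],0,1],[[3.5,0,2.0],0,1],[[3.7,0,2.14],0,1],[[3.7,0,2.14],0,1]]}}

```text
time_s: 28.42
position: [0.579, -0.023, 0.0802]
ee_rot: [3.116, -0.002, 2.988]
wrist_force: [0.4, 0.7, -0.1]
finger_gap: -0.003
grasp_force: 0.0
```

```bash
python3 - <<'E'
from h import *
stat();c,D=barprof()
print("bar",blk(D,-6,48,-124,-103),"ros3",blk(D,-6,48,-160,-134))
E
```

```text
t 28.42 h,y,ht [  50.  -113.3   43.2] rpy [ 1.785e+02 -1.000e-01  1.712e+02] F h,y,z [ 0.3  0.7 -0.1] gap -0.003 q6 0.1
1cm h-> [-1.     0.004 -0.002] 1cm y-> [0.003 1.    0.026]
[(-4, [12, 12, 13]), (8, [30, 30, 31]), (14, [30, 34, 35]), (20, [30, 34, 35]), (26, [30, 34, 35]), (32, [30, 34, 35]), (38, [30, 34, 35]), (44, [30, 34, 35]), (50, [30, 34, 35]), (56, [20, 29, 31]), (62, [27, 29, 32]), (68, [37, 39, 42]), (74, [47, 50, 54]), (80, [56, 61, 64]), (86, [44, 56, 69]), (92, [41, 52, 54]), (98, [51, 53, 55])]
bar (4442, [[7.8, -123.8, 29.0], [29.1, -113.6, 31.3], [47.6, -103.2, 35.4]]) ros3 (6752, [[-0.0, -159.7, 29.1], [26.1, -146.7, 33.2], [47.6, -134.3, 35.4]])
```

Request:
{"api": "arm_command", "payload": {"steps": [[[0.3,0,0.17],0,1],[[0.5,0,0.29],0,1],[[0.7,0,0.4],0,1],[[0.9,0,0.46],0,1],[[0.95,0,0.48],0,1],[[0.95,0,0.48],0,1]]}}

```text
time_s: 28.97
position: [0.5709, -0.0214, 0.0765]
ee_rot: [3.115, 0.0, 2.988]
wrist_force: [4.8, 0.3, 3.4]
finger_gap: 0.001
grasp_force: 2.7
```

```bash
python3 - <<'E'
from h import *
stat();c,D=barprof()
print("bar",blk(D,-6,48,-124,-103),"ros3",blk(D,-6,48,-160,-134),"ros2",blk(D,-6,48,-95,-65))
E
```

```text
t 28.97 h,y,ht [  41.8 -113.    39.5] rpy [178.5   0.  171.2] F h,y,z [4.7 1.  3.4] gap 0.001 q6 0.1
1cm h-> [-1.     0.003  0.   ] 1cm y-> [0.003 1.    0.026]
[(2, [30, 31, 34]), (8, [31, 34, 35]), (14, [31, 34, 35]), (20, [31, 34, 35]), (26, [31, 34, 35]), (32, [31, 34, 35]), (38, [31, 34, 35]), (44, [31, 32, 35]), (50, [23, 26, 29]), (56, [32, 35, 37]), (62, [43, 45, 48]), (68, [51, 58, 61]), (74, [56, 66, 69]), (80, [43, 53, 56]), (86, [51, 53, 54]), (92, [51, 52, 55])]
bar (5528, [[-0.6, -123.9, 29.4], [25.5, -113.7, 31.6], [47.6, -103.2, 35.8]]) ros3 (6987, [[-0.3, -159.6, 29.0], [25.8, -146.7, 33.2], [47.6, -134.3, 35.4]]) ros2 (7772, [[-0.4, -94.7, 29.0], [25.9, -80.6, 32.7], [47.6, -65.3, 35.5]])
```

bar_3 is seated: 4.7 N on the ledge, front and height level with its neighbours. Now I go round to the stop's outer face.

Request:
{"api": "arm_command", "payload": {"steps": [[[-0.3,0,-0.5],0,1],[[-0.3,0,-3],0,1],[[0.5,-2,-6],0,1],[[1.5,-6,-6],0,1],[[2.5,-10,-6],0,1],[[3.2,-14,-6],0,1],[[3.2,-15.7,-5],0,1],[[3.2,-15.7,-2],0,1],[[3.2,-15.7,0.5],0,1],[[3.2,-15.7,0.8],0,1],[[3.2,-15.7,0.8],0,1]]}}

```text
time_s: 29.93
position: [0.513, -0.171, 0.0622]
ee_rot: [3.115, -0.006, 2.988]
wrist_force: [-0.7, 0.3, 0.4]
finger_gap: -0.001
grasp_force: 0.0
```

```bash
python3 - <<'E'
from h import *
stat()
D=w2d(world(snap("wrist")))
m=(abs(D[...,2]-40)<2)&(D[...,0]>8)&(D[...,0]<45)&(D[...,1]<-200)
print("stop top y",np.percentile(D[m][:,1],[2,98]))
E
```

```text
t 29.93 h,y,ht [   6.9 -269.6   25.2] rpy [178.5  -0.4 171.2] F h,y,z [-0.8  0.2  0.4] gap -0.001 q6 -0.18
1cm h-> [-1.     0.004 -0.006] 1cm y-> [0.004 1.    0.027]
stop top y [-279.94209313 -233.99887127]
```

Request:
{"api": "arm_command", "payload": {"steps": [[[-0.3,0,0.4],0,1],[[-0.3,0,0.6],0,1],[[-0.3,0.2,0.6],0,1],[[-0.3,0.4,0.6],0,1],[[-0.3,0.6,0.6],0,1],[[-0.3,0.8,0.6],0,1],[[-0.3,0.9,0.6],0,1],[[-0.3,0.9,0.6],0,1]]}}

```text
time_s: 30.65
position: [0.5189, -0.1636, 0.0584]
ee_rot: [3.118, -0.001, 2.988]
wrist_force: [-0.3, -5.8, 0.5]
finger_gap: -0.004
grasp_force: 2.8
```

```bash
python3 - <<'E'
from h import *
stat()
E
```

```text
t 30.65 h,y,ht [  11.6 -261.3   21.4] rpy [ 1.786e+02 -1.000e-01  1.712e+02] F h,y,z [ 0.6 -5.8  0.5] gap -0.004 q6 -0.16
1cm h-> [-1.     0.004 -0.001] 1cm y-> [0.004 1.    0.024]
```

Contact with the stop is at about 6 N. I'll advance slowly.

Request:
{"api": "arm_command", "payload": {"steps": [[[0,0.1,0],0,1],[[0,0.2,0],0,1],[[0,0.3,0],0,1],[[0,0.3,0],0,1]]}}

```text
time_s: 30.98
position: [0.5193, -0.1611, 0.0584]
ee_rot: [3.119, -0.001, 2.987]
wrist_force: [-1.1, -8.5, 0.7]
finger_gap: -0.002
grasp_force: 4.2
```

```bash
python3 - <<'E'
from h import *
stat();edges_c=snap("wrist");D=w2d(world(edges_c));ys=np.arange(-60,-262,-1.);m=(D[...,0]>4)&(D[...,0]<46);r=[]
for y in ys:
    k=m&(abs(D[...,1]-y)<.6)&(abs(D[...,2])<48);r.append(int(np.median(D[k][:,2])) if k.sum()>3 else -9)
print([(int(y),v) for y,v in zip(ys,r) if v<29.3 or v>37])
E
```

```text
t 30.98 h,y,ht [  11.6 -258.8   21.4] rpy [ 1.787e+02 -1.000e-01  1.711e+02] F h,y,z [ 0.2 -8.6  0.7] gap -0.002 q6 -0.16
1cm h-> [-1.     0.004 -0.001] 1cm y-> [0.004 1.    0.023]
[(-60, -9), (-61, -9), (-62, -9), (-63, -9), (-64, -9), (-65, -9), (-66, -9), (-67, -9), (-68, -9), (-69, -9), (-70, -9), (-71, -9), (-72, -9), (-73, -9), (-74, -9), (-75, -9), (-76, -9), (-77, -9), (-78, -9), (-79, -9), (-80, -9), (-81, -9), (-82, -9), (-83, -9), (-84, -9), (-85, -9), (-86, -9), (-87, -9), (-88, -9), (-89, -9), (-90, -9), (-91, -9), (-92, -9), (-93, -9), (-94, -9), (-95, -9), (-96, -9), (-97, -9), (-98, -9), (-99, -9), (-100, -9), (-101, -9), (-102, -9), (-103, -9), (-104, -9), (-105, -9), (-106, -9), (-107, -9), (-108, -9), (-109, -9), (-110, -9), (-111, -9), (-112, -9), (-113, -9), (-114, -9), (-115, -9), (-116, -9), (-117, -9), (-118, -9), (-119, -9), (-120, -9), (-121, -9), (-122, -9), (-123, -9), (-124, -9), (-125, -9), (-126, -9), (-127, -9), (-128, -9), (-129, -9), (-130, -9), (-131, -9), (-132, -9), (-133, -9), (-134, -9), (-135, -9), (-136, -9), (-137, -9), (-138, -9), (-139, -9), (-140, -9), (-141, -9), (-142, -9), (-143, 29), (-164, 29), (-165, 29), (-189, 29), (-228, -9), (-229, 39), (-230, 40), (-231, 40), (-232, 40), (-233, 40), (-234, 40), (-235, 40), (-236, 40), (-237, 40), (-238, 40), (-239, 40), (-240, 40), (-241, 40), (-242, 40), (-243, 40), (-244, 40), (-245, 40), (-246, 40), (-247, 29), (-248, 27), (-249, 26), (-250, 25), (-251, 25), (-252, 28), (-253, 28), (-254, 28), (-260, 42), (-261, 42)]
```

Request:
{"api": "arm_command", "payload": {"steps": [[[0,0.1,0],0,1],[[0,0.2,0],0,1],[[0,0.3,0],0,1],[[0,0.3,0],0,1]]}}

```text
time_s: 31.37
position: [0.5195, -0.1598, 0.0585]
ee_rot: [3.122, -0.001, 2.986]
wrist_force: [-3.0, -18.4, -1.2]
finger_gap: -0.003
grasp_force: 9.2
```

```bash
python3 - <<'E'
from h import *
stat()
E
```

```text
t 31.37 h,y,ht [  11.6 -257.5   21.5] rpy [ 1.789e+02 -1.000e-01  1.711e+02] F h,y,z [ -0.2 -18.7  -1.2] gap -0.003 q6 -0.15
1cm h-> [-1.     0.006 -0.001] 1cm y-> [0.006 1.    0.019]
```

Request:
{"api": "arm_command", "payload": {"steps": [[[0,0.1,0],0,1],[[0,0.2,0],0,1],[[0,0.25,0],0,1],[[0,0.25,0],0,1]]}}

```text
time_s: 31.7
position: [0.5195, -0.1597, 0.0586]
ee_rot: [3.127, -0.001, 2.984]
wrist_force: [-4.6, -32.1, -1.4]
finger_gap: -0.003
grasp_force: 15.9
```

```bash
python3 - <<'E'
from h import *
stat()
E
```

```text
t 31.7 h,y,ht [  11.6 -257.4   21.6] rpy [ 1.792e+02 -1.000e-01  1.710e+02] F h,y,z [  0.3 -32.4  -1.4] gap -0.003 q6 -0.15
1cm h-> [-1.     0.008 -0.001] 1cm y-> [0.008 1.    0.015]
```

The line is solid: 32 N with only 0.1 mm of movement. I'll back off slowly, lift, and inspect.

Request:
{"api": "arm_command", "payload": {"steps": [[[0,-0.3,0],0,1],[[0,-0.6,0],0,1],[[0,-1.5,0],0,1],[[0,-1.5,-3],0,1],[[0.5,-1.5,-7],0,1],[[2,3,-11],0,1],[[4,7,-13],0,1],[[5,11,-14],0,1],[[5,14,-14],0,1],[[5,14,-14],0,1],[[5,14,-14],0,1]]}}

```text
time_s: 32.62
position: [0.4921, -0.0093, 0.2033]
ee_rot: [3.115, 0.0, 2.992]
wrist_force: [0.8, -0.3, -0.5]
finger_gap: 0.001
grasp_force: 0.0
```

```bash
python3 - <<'E'
from h import *
stat()
w=snap("wrist");D=w2d(world(w));save(w,"w9.png",s=1.4)
m=(abs(D[...,2]-40)<1.5)&(D[...,0]>8)&(D[...,0]<45)&(D[...,1]<-200)
print("stop top y",np.percentile(D[m][:,1],[2,98]))
c=[-15,-47,-79,-111,-143,-175,-207]
for i,y in enumerate([-15,-47,-79,-111.5,-143,-175,-207]):
    for off in(0,): print(i,y,blk(D,-6,60,y-8,y+8), "gaps")
ys=np.arange(8,-232,-1.);m=(D[...,0]>4)&(D[...,0]<46);r=[]
for y in ys:
    k=m&(abs(D[...,1]-y)<.6)&(abs(D[...,2])<48);r.append(int(np.median(D[k][:,2])) if k.sum()>3 else -9)
print([(int(y),v) for y,v in zip(ys,r) if v<29.3 or v>37])
E
```

```text
t 32.62 h,y,ht [ -38.  -112.7  166.3] rpy [178.5   0.  171.4] F h,y,z [ 0.8 -0.1 -0.5] gap 0.001 q6 0.12
1cm h-> [-1.    -0.001  0.   ] 1cm y-> [-0.001  1.     0.027]
stop top y [-244.49882906 -227.51749876]
0 -15 (1118, [[-0.4, -22.7, 28.9], [25.0, -15.2, 33.0], [48.3, -7.1, 35.6]]) gaps
1 -47 (1068, [[-0.8, -54.9, 28.9], [24.6, -47.5, 33.3], [47.9, -39.6, 35.7]]) gaps
2 -79 (1083, [[-1.0, -86.7, 28.7], [23.4, -78.7, 32.7], [48.3, -71.2, 35.7]]) gaps
3 -111.5 (618, [[-0.5, -119.2, 28.9], [13.9, -111.7, 33.5], [27.2, -104.0, 35.5]]) gaps
4 -143 (1091, [[-0.6, -150.8, 28.9], [23.7, -143.2, 32.9], [48.3, -135.5, 35.7]]) gaps
5 -175 (1212, [[-0.8, -182.9, 28.9], [24.8, -174.7, 33.1], [48.0, -167.2, 35.7]]) gaps
6 -207 (1188, [[-1.1, -214.9, 28.5], [24.8, -207.0, 32.6], [48.4, -199.2, 35.7]]) gaps
[(-36, 29), (-59, 29), (-60, 29), (-99, 29), (-100, 29), (-123, 29), (-124, 29), (-163, 29), (-164, 29), (-187, 29), (-188, 29), (-229, 40), (-230, 40), (-231, 40)]
```

View pics/w9.png

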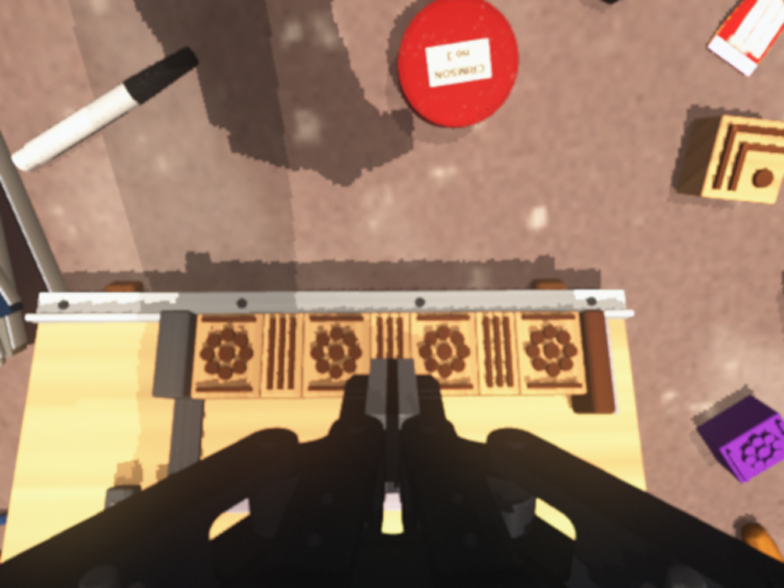

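The final view shows rosette and bar alternating from cheek (600,350) to stop (175,350), all fronts on the ledge and all heights equal. The joints are at y -36, -59.5, -99.5, -123.5, -163.5 and -187.5 with the stop face at -227.5, so there are no gaps. I'm handing in.

```bash
python3 -c "
from rig import ctrl
print(ctrl.finish_job())"
```

```text
the job is handed in; nothing more can be done
None
```

I handed the job in at about 33 s: bar_3 sits flat on the deck against the ledge between ros_2 and ros_3, and the line was solid at 32 N on the stop. To open the gap I had to slide ros_3 about 30 mm up the slope and back, because pressing on the ring from above couldn't move the row. An early mis-set push also hit the ledge and then jammed ros_3 against the deck, with wrist forces up to about 77 N. That stayed under the 120 N wrist limit, but I couldn't check it against the 40 N body-contact limit.

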